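Size a stray bangle in the tapered slot and put it on its own post

ROBOT

A 6-joint arm with a two-finger parallel gripper is mounted at the origin on the work surface. World frame = base frame: x ahead of the robot, y to its left, z up, the work surface at z = 0. Lengths are in m, angles in rad, forces in N, time in s.
With the tool pointing down it reaches from about 0.375 to 0.975 m from the base axis. Payload 3.8 kg.
Tool frame: the origin (TCP) lies at the very end of the fingers, on their centre line; the grasp point (between the pads) lies 19 mm behind it; z points along the fingers, y is the line along which they close (so a half turn about z gives the same grasp; the last joint's range is limited). The gripper opens to 85 mm and grips with 20 to 120 N. Pads are 22 mm wide; open, the fingers measure 114 mm over their backs; the gripper's body (76 mm by 85 mm) begins 54 mm behind the grasp point. The pads swing forward as they close: fully open they stand 13 mm farther back than shut.
Start: joints at [1.266, 0.264, 1.604, -0, 1.274, -0.037], TCP at [0.179, 0.651, 0.202] pointing down, gripper open.
Joint ranges: [-2.63, 2.63], [-0.94, 2.18], [0.31, 2.57], [-1.31, 4.45], [0, 2.66], [-2.55, 2.55]. Speed limits (rad/s): [2.57, 2.57, 3.14, 3.14, 3.14, 3.14].

INTERFACE

Orientations are given as a rotation vector (axis times angle).
In Python, from workcell import read_state, read_camera, calibration, finish_job gives the robot as it stands.
- The arm moves only by the tool step_arm, never from a script. Its argument "commands" is a list of rows, each an object of numbers: "fingers": the gripper's target within -1 to 1 (shut at 1, half-way at 0, fully open at -1); "dx", "dy", "dz": the shift along the tool's x, y, z in m; "roll": the turn about the tool's z in degrees. In form: [{"fingers": .., "dx": .., "dy": .., "dz": .., "roll": ..}, ...]. A call has 1 to 8 rows; each row is the pose to reach, as a shift and turn from the pose commanded when the call began, along the tool's axes at that moment; what a row does not reach only later rows make up. A row lasts 1/8 s, in which the tool goes at most 62.5 mm and 10.7 degrees, less where a joint would pass 70% of its speed; a pose out of reach is approached as far as the arm can. A call with a gripper value outside its range is refused whole. The fingers move at their own pace and stop on an object; "squeeze" is the grip in N (left out, the last holds). Time passes only in rows, so rows that repeat a pose let the fingers close. It gives the time, the measured TCP pose, the force, the opening and the grip force at its end, in the units of the state.
- read_state(): the state, without advancing time (a new reading comes with each control period).
- read_camera(name): name is "side" or "top" or "wrist"; returns (picture, depth): 400x640x3 uint8, blue, green, red; 400x640 float32, m along the optical axis (not along the pixel's ray), 0 where there is no reading.
- calibration(name): a dict with "intrinsics" (3x3 intrinsics, pixels), "world_to_cam" (4x4, takes a point from world to camera coordinates). Camera axes: x right, y up, looking along -z (the intrinsics and any distortion apply to the point x, -y, -z); pixel columns grow to the right and rows downward; lengths in m; the calibration is good to about 2 mm. A picture is of the moment at which its call begins: read the wrist's pose just before it. calibration takes no time and is no camera call; for the wrist camera it gives the pose at the moment of the call.
- finish_job(): hands the job in; it is judged then, once.
The state is a dict: "time": time; "q": joint angles; "joint_vel": joint speeds; "joint_torque": joint torques, N m; "tool_pos": TCP position; "tcp_rot": TCP orientation; "wrist_force": force on the tool from outside, world axes, zero at the start; "torque": the same for the moment, N m; "width": opening from 0.0 (shut) to 1.0 (fully open); "grip_force": force on a finger pad.
Only numpy, scipy, OpenCV 4.12 (cv2) and the standard library are available. Lean on these libraries where they do the work, as an engineer would, in place of code of your own. Each camera call takes 0.05 s, during which the arm holds its last target. There are 200 camera calls.

TASK

One bangle has been left out on the glass. Find whose it is: lay it flat in the sizing board and slide it gently along the tapered slot until it wedges between the rails, and see which mark its middle stops nearest, the one-line, two-line or three-line. Then ease it back out and lower it gently over the post of the bangle stand with the same number of studs, let go of it lying flat there, and leave the two bangles in the tray, the kajal case and the vase alone.

Things in the scene. Friction and masses are not known exactly. Their poses are not given: they have to be found in the camera images.
- bangle_a: One of three look-alike hollow brass-coloured bangles, left out on the glass or lying in the tray. Round tube 9 mm thick, so 9 mm high lying flat; about 60 g. Mean outer diameter 75.2, 78.4 or 81.6 mm: which of them, the sizing board must tell. Origin: centre of the ring at the level of its underside; z is the ring's axis, up as it lies flat.
- bangle_b: One of three look-alike hollow brass-coloured bangles, left out on the glass or lying in the tray. Round tube 9 mm thick, so 9 mm high lying flat; about 60 g. Mean outer diameter 75.2, 78.4 or 81.6 mm: which of them, the sizing board must tell. Origin: centre of the ring at the level of its underside; z is the ring's axis, up as it lies flat.
- bangle_c: One of three look-alike hollow brass-coloured bangles, left out on the glass or lying in the tray. Round tube 9 mm thick, so 9 mm high lying flat; about 60 g. Mean outer diameter 75.2, 78.4 or 81.6 mm: which of them, the sizing board must tell. Origin: centre of the ring at the level of its underside; z is the ring's axis, up as it lies flat.
- gauge: Fixed bangle sizing board: dark wooden base 210 x 150 x 8 mm (x, y, z) with two straight light wooden rails on it, 14 mm wide, 10 mm high (tops 18 mm above the table), converging towards +x into a slot open above and at both ends. Gap 105 mm at the mouth (x = -100 mm), 20 mm less per 100 mm, 65 mm at x = +100 mm. Dark lines across both rails are the marks. Origin: centre of the base at table level.
- rail_left: The sizing board's rail on its +y side, 201 x 14 x 10 mm, fixed. Origin: centre of its underside; its x runs along it. The rails do not give and the hollow bangle dents: a push of 2.5 to 4.5 N along the slot seats it; the wedge multiplies the push two to three times, and 15 N on the board is too much. Gripped while wedged it can be driven in harder: ease it back first.
- rail_right: The sizing board's rail on its -y side, the same as the other; neither gives.
- slot_start (a point): Point on the middle line of the slot floor near its wide end (board x = -45 mm, 8 mm above the table). A bangle laid flat with its centre here has 5 to 9 mm to spare on each side; pushed from here along the board's +x it wedges with its centre near one of the marks.
- line_one (a point): Point on the middle line of the slot, on its floor, level with the mark of one single line (nearest the narrow end) across both rails: the centre of a bangle of 75.2 mm mean outer diameter wedges near here. Marks are 16 mm apart; hand-made and a little out of round (0.4 mm either way on the radius), a bangle may stop up to 5 mm before or past its mark.
- line_two (a point): Point on the middle line of the slot, on its floor, level with the mark of two lines across both rails: the centre of a bangle of 78.4 mm mean outer diameter wedges near here. Marks are 16 mm apart; hand-made and a little out of round (0.4 mm either way on the radius), a bangle may stop up to 5 mm before or past its mark.
- line_three (a point): Point on the middle line of the slot, on its floor, level with the mark of three lines (nearest the wide mouth) across both rails: the centre of a bangle of 81.6 mm mean outer diameter wedges near here. Marks are 16 mm apart; hand-made and a little out of round (0.4 mm either way on the radius), a bangle may stop up to 5 mm before or past its mark.
- stand: Fixed bangle stand: wooden base 300 x 124 x 14 mm (x, y, z), three upright posts 18 mm thick in a row at x = -92, 0, +92 mm, rounded tops 83 mm above the table. Each has one bangle of its size, 9 mm high, at its foot (fixed). Brass studs on the base on the -y side of each post: one at x = -92, two at 0, three at +92. Origin: centre of the base at table level.
- post_one (a point): Point on the axis of the post with one stud, at the height where the next bangle on it rests (9 mm above the stand's base, on top of the bangle already there). Home of the bangles that stop at the one-line mark.
- post_two (a point): Point on the axis of the post with two studs, at the height where the next bangle on it rests (9 mm above the stand's base, on top of the bangle already there). Home of the bangles that stop at the two-line mark.
- post_three (a point): Point on the axis of the post with three studs, at the height where the next bangle on it rests (9 mm above the stand's base, on top of the bangle already there). Home of the bangles that stop at the three-line mark.
- tray: Stainless steel jewellery tray, 112 mm (x) by 202 mm (y), rim 16 mm high, fixed, with the two bangles that are to stay in it. The origin is the centre of its underside.
- kajal: Purple plastic kajal case with a ribbed twist cap, 106 mm long (x) and 13 mm thick, lying on the glass. A bystander. The origin is the centre of its underside.
- vase: White ceramic vase, 135 mm tall and 72 mm across, standing on the glass. A bystander. The origin is the centre of its underside.

How it is judged:
On the way:
1. a bangle lies flat on the floor of the slot, wedged: pressing on both rails at once with more than 1.5 N each (((contact force between bangle_a and rail_left above 1.5 N and contact force between bangle_a and rail_right above 1.5 N and z of bangle_a in the frame of gauge between 0.005 and 0.0105 m and angle between bangle_a's own z axis and vertical below 0.1 rad) or (contact force between bangle_b and rail_left above 1.5 N and contact force between bangle_b and rail_right above 1.5 N and z of bangle_b in the frame of gauge between 0.005 and 0.0105 m and angle between bangle_b's own z axis and vertical below 0.1 rad) or (contact force between bangle_c and rail_left above 1.5 N and contact force between bangle_c and rail_right above 1.5 N and z of bangle_c in the frame of gauge between 0.005 and 0.0105 m and angle between bangle_c's own z axis and vertical below 0.1 rad))), for 0.1 s.
At the end, for the whole second after the job is handed in: The bangle that was left out lies flat and at rest around the post whose studs match the mark it stopped at, down on the bangle already there (within 3 mm in height and 26 mm of the post's axis); the other two bangles are in the tray, each within 15 mm of where it was (((horizontal distance between bangle_a and post_one below 0.026 m and z of bangle_a in the frame of post_one between -0.003 and 0.003 m and angle between bangle_a's own z axis and vertical below 0.1 rad and linear speed of bangle_a below 0.02 m/s and distance of each of bangle_b, bangle_c from where it was at the start of the episode below 0.015 m and x of bangle_b in the frame of tray between -0.055 and 0.055 m and x of bangle_c in the frame of tray between -0.055 and 0.055 m and y of bangle_b in the frame of tray between -0.1 and 0.1 m and y of bangle_c in the frame of tray between -0.1 and 0.1 m) or (horizontal distance between bangle_b and post_two below 0.026 m and z of bangle_b in the frame of post_two between -0.003 and 0.003 m and angle between bangle_b's own z axis and vertical below 0.1 rad and linear speed of bangle_b below 0.02 m/s and distance of each of bangle_a, bangle_c from where it was at the start of the episode below 0.015 m and x of bangle_a in the frame of tray between -0.055 and 0.055 m and x of bangle_c in the frame of tray between -0.055 and 0.055 m and y of bangle_a in the frame of tray between -0.1 and 0.1 m and y of bangle_c in the frame of tray between -0.1 and 0.1 m) or (horizontal distance between bangle_c and post_three below 0.026 m and z of bangle_c in the frame of post_three between -0.003 and 0.003 m and angle between bangle_c's own z axis and vertical below 0.1 rad and linear speed of bangle_c below 0.02 m/s and distance of each of bangle_a, bangle_b from where it was at the start of the episode below 0.015 m and x of bangle_a in the frame of tray between -0.055 and 0.055 m and x of bangle_b in the frame of tray between -0.055 and 0.055 m and y of bangle_a in the frame of tray between -0.1 and 0.1 m and y of bangle_b in the frame of tray between -0.1 and 0.1 m))); the robot touches nothing.
It fails at once if a bangle is pressed against the sizing board with more than 15 N (contact force between any of bangle_a, bangle_b, bangle_c and gauge above 15 N).
It fails at once if a bangle is pressed or knocked against the stand with more than 15 N (contact force between any of bangle_a, bangle_b, bangle_c and stand above 15 N).
It fails at once if the bangle is dropped on to its post: it comes down the post faster than 0.5 m/s ((horizontal distance between bangle_a and post_one below 0.026 m and z of bangle_a in the frame of post_one below 0.045 m and linear speed of bangle_a above 0.5 m/s) or (horizontal distance between bangle_b and post_two below 0.026 m and z of bangle_b in the frame of post_two below 0.045 m and linear speed of bangle_b above 0.5 m/s) or (horizontal distance between bangle_c and post_three below 0.026 m and z of bangle_c in the frame of post_three below 0.045 m and linear speed of bangle_c above 0.5 m/s)).
It fails at once if a bangle in the tray is moved by more than 15 mm (distance of each of bangle_a, bangle_b from where it was at the start of the episode above 0.015 m or distance of each of bangle_a, bangle_c from where it was at the start of the episode above 0.015 m or distance of each of bangle_b, bangle_c from where it was at the start of the episode above 0.015 m).
It fails at once if the kajal case or the vase is moved by more than 20 mm, or the vase tipped (distance of any of kajal, vase from where it was at the start of the episode above 0.02 m or angle between vase's own z axis and vertical above 0.3 rad).
It also fails if it takes over 64 s, if anything falls off the work surface, if the arm or the gripper's body presses on something with over 40 N, if the wrist force passes 120 N, or if a joint passes its speed limit or range.

## Working session

There is one attempt and no reset: what is moved stays moved. The work goes in short steps, Python scripts to look and compute and a tool call to move; the robot and the scene stay as the last step left them, time stands still between calls to the robot, and variables do not carry over. Pictures are saved under pics/ and viewed, at most 10 in all, crops included, and the job is handed in when it is done.

Besides the shell and the picture viewer there is one more tool, called after "Request:" as name([rows], argument=value, ...), one row to a line, values as JSON. step_arm: Moves the arm, as the interface text tells. Its arguments: {"type":"object","properties":{"commands":{"type":"array","items":{"type":"object","properties":{"fingers":{"type":"number"},"dx":{"type":"number"},"dy":{"type":"number"},"dz":{"type":"number"},"roll":{"type":"number"}}}},"squeeze":{"type":"number"}},"required":["commands"]}

```bash
mkdir -p pics; cat > h.py <<'E'
import numpy as np, cv2
from workcell import *
def ray(name,px,z,c=None):
    c=c or calibration(name); K=np.array(c["intrinsics"]);T=np.linalg.inv(np.array(c["world_to_cam"]))
    p=np.atleast_2d(np.array(px,float)); d=np.c_[(p[:,0]-K[0,2])/K[0,0],-(p[:,1]-K[1,2])/K[1,1],-np.ones(len(p))]
    d=d@T[:3,:3].T; o=T[:3,3]; return o+d*((z-o[2])/d[:,2])[:,None]
def cloud(name,depth,c=None):
    c=c or calibration(name); K=np.array(c["intrinsics"]);T=np.linalg.inv(np.array(c["world_to_cam"]))
    v,u=np.indices(depth.shape); P=np.stack([(u-K[0,2])/K[0,0]*depth,-(v-K[1,2])/K[1,1]*depth,-depth],-1)
    return P@T[:3,:3].T+T[:3,3]
E
python3 - <<'E'
from h import *
s=read_state(); print(s)
for n in("top","side"):
    im,d=read_camera(n); cv2.imwrite(f"pics/{n}0.png",im); np.save(f"{n}0.npy",d)
    c=calibration(n); print(n,c, d.min(),d.max())
E
```

```text
{'time': 0.0, 'q': array([ 1.26608211e+00,  2.64763878e-01,  1.60540258e+00, -4.85423681e-05,
        1.27370283e+00, -3.68848556e-02]), 'joint_vel': array([ 0.00152942,  0.00012004, -0.00159101,  0.00051439, -0.00194511,
        0.00106179]), 'joint_torque': array([-2.10168037e-03, -5.15117526e+01, -3.67309785e+01, -1.48395579e-04,
        1.32145060e-02,  2.35665004e-05]), 'tool_pos': array([0.17839551, 0.6501548 , 0.20053945]), 'tcp_rot': array([-0.41938104, -3.11312825,  0.00353611]), 'wrist_force': array([-0.019299  ,  0.31791285,  0.2224161 ]), 'torque': array([-0.01984219, -0.01146239, -0.05294033]), 'grip_force': 0.0, 'width': 0.9972066854412428}
top {'intrinsics': array([[441.31724245,   0.        , 322.92740216],
       [  0.        , 441.31724245, 206.6998601 ],
       [  0.        ,   0.        ,   1.        ]]), 'world_to_cam': array([[ 0.01942527, -0.99980774, -0.00267327, -0.07864953],
       [ 0.98529017,  0.01868902,  0.16986466, -0.56054281],
       [-0.16978204, -0.00593362,  0.98546377, -1.0693018 ],
       [ 0.        ,  0.        ,  0.        ,  1.        ]])} 0.0 2.0531013
side {'intrinsics': array([[373.57706514,   0.        , 320.54618965],
       [  0.        , 373.57706514, 208.02380821],
       [  0.        ,   0.        ,   1.        ]]), 'world_to_cam': array([[-0.8305441 , -0.55695164,  0.00116693,  0.43906814],
       [ 0.35269612, -0.52432788,  0.77503917, -0.29767184],
       [-0.43104749,  0.64411578,  0.63191211, -0.57769978],
       [ 0.        ,  0.        ,  0.        ,  1.        ]])} 0.0 2.8921828
```

View pics/top0.png

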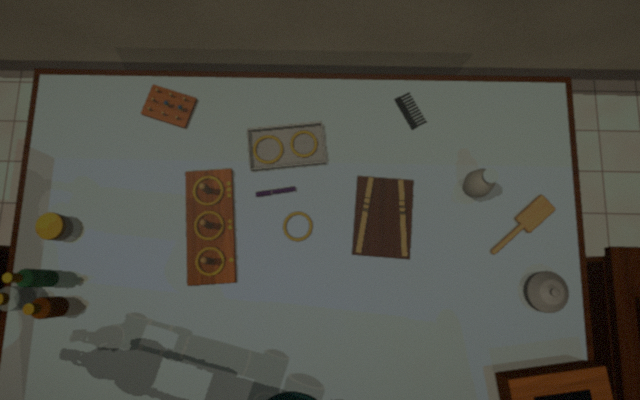

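View pics/side0.png

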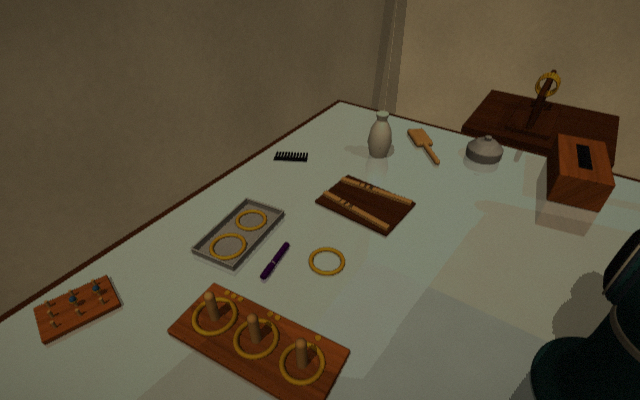

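The top view shows the loose bangle at (298,226), the stand at (210,227) with its studs on the right, the board at (383,217) narrowing upward, the tray at (287,147), the kajal at (276,191) and the vase at (480,183). The side view agrees. Next I measure them.

```bash
python3 - <<'E'
from h import *
im=cv2.imread("pics/top0.png"); hsv=cv2.cvtColor(im,cv2.COLOR_BGR2HSV)
for p in [(383,217),(365,230),(298,212),(190,220),(300,250),(210,226),(228,226)]: print(p,hsv[p[1],p[0]],im[p[1],p[0]])
c=calibration("top")
yel=cv2.inRange(hsv,(18,90,60),(35,255,255))
def sub(m,x0,y0,x1,y1):
    o=np.zeros_like(m);o[y0:y1,x0:x1]=m[y0:y1,x0:x1];return o
def circ(box,z):
    v,u=np.nonzero(sub(yel,*box)); 
    P=ray("top",np.c_[u,v],z,c)[:,:2]
    # algebraic circle fit
    A=np.c_[2*P,np.ones(len(P))]; s=np.linalg.lstsq(A,(P**2).sum(1),rcond=None)[0]
    return len(P),s[:2],np.sqrt(s[2]+s[0]**2+s[1]**2)
print("bangle",circ((275,205,320,248),.0045))
for b in [(188,174,226,208),(188,208,226,243),(188,244,226,278)]: print("standring",circ(b,.0185))
for b in [(250,132,285,168),(288,128,322,160)]: print("trayring",circ(b,.006))
def rect(box,m,z):
    cs=cv2.findContours(sub(m,*box),0,1)[0]; k=max(cs,key=cv2.contourArea)
    P=ray("top",cv2.convexHull(k)[:,0],z,c)[:,:2].astype(np.float32)*1000
    return cv2.minAreaRect(P)
dark=cv2.inRange(hsv,(0,60,0),(179,255,255)); 
nb=cv2.inRange(hsv,(0,80,0),(30,255,255))
print("gauge",rect((345,170,420,265),nb,.008)); print("stand",rect((180,160,240,292),nb,.014))
cv2.imwrite("pics/c0.png",np.hstack([cv2.resize(im[165:290,175:325],None,fx=2.6,fy=2.6,interpolation=2),cv2.resize(im[165:290,340:425],None,fx=2.6,fy=2.6,interpolation=2)])*2)
for pr in ["kajal","vase"]: pass
print(ray("top",[(276,191),(257,194),(296,188),(250,130),(327,167),(480,184)],.01,c))
E
```

```text
(383, 217) [ 13 115  53] [29 39 53]
(365, 230) [ 17 114  56] [31 45 56]
(298, 212) [ 21 129  97] [48 83 97]
(190, 220) [ 11 159  77] [29 46 77]
(300, 250) [ 95  14 106] [106 105 100]
(210, 226) [ 23 109  42] [24 38 42]
(228, 226) [ 20 184  90] [25 69 90]
bangle (214, array([ 0.51712047, -0.001784  ]), np.float64(0.034680026320243966))
standring (293, array([0.60487609, 0.2341567 ]), np.float64(0.03557910977398306))
standring (256, array([0.51345111, 0.22644929]), np.float64(0.03442814849172205))
standring (274, array([0.4216218, 0.2181468]), np.float64(0.03290316176743295))
trayring (280, array([0.72391157, 0.08415212]), np.float64(0.03641652207514651))
trayring (259, array([ 0.74108417, -0.01161655]), np.float64(0.03332930896198579))
gauge ((546.32470703125, -224.86764526367188), (144.56300354003906, 206.07748413085938), 86.63333892822266)
stand ((513.2064208984375, 224.23306274414062), (297.71624755859375, 123.44561767578125), 5.0138726234436035)
[[ 0.60810214  0.05681773  0.01      ]
 [ 0.59909887  0.10653993  0.01      ]
 [ 0.61717428  0.00435169  0.01      ]
 [ 0.7748823   0.1333458   0.01      ]
 [ 0.67579901 -0.07639491  0.01      ]
 [ 0.63711609 -0.48095274  0.01      ]]
```

View pics/c0.png

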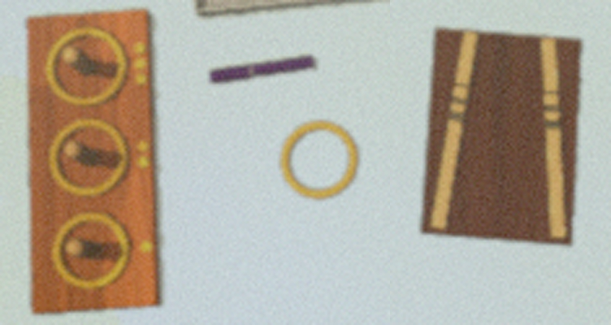

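The crop confirms the layout. The stand has one, two and three studs from near to far, yaw +5°. The board narrows toward world +x, yaw -3.4°, and the measured sizes match those given. I'll pinch the tube on its near side, with one finger inside the ring.

```bash
cat >> h.py <<'E'
from scipy.spatial.transform import Rotation as Ro
def go(x,y,z,yaw=None,s=None):
    """print tool shift to reach; yaw = world angle of tool y, deg"""
    s=s or read_state(); R=Ro.from_rotvec(s["tcp_rot"]).as_matrix(); d=R.T@(np.array([x,y,z])-s["tool_pos"])
    y0=np.degrees(np.arctan2(R[1,1],R[0,1])); print("t",s["time"],"pos",s["tool_pos"].round(4),"yaw",y0.round(2),"d mm",(d*1000).round(1),"roll",None if yaw is None else round(y0-yaw,1),"F",s["wrist_force"].round(2),"w",s["width"])
E
python3 -c "
from h import *
go(.4825,0,.15,-3.4)"
```

```text
t 0.1 pos [0.1784 0.6502 0.2007] yaw 74.66 d mm [-465.3 -546.5   51.7] roll 78.1 F [ 0.19 -0.07 -0.66] w 1.0007618910970488
```

Request:
step_arm([
  {"dx": -0.035,"dy": -0.04,"dz": 0,"roll": 9.5,"fingers": 0.3},
  {"dx": -0.07,"dy": -0.08,"dz": 0,"roll": 19,"fingers": 0.3},
  {"dx": -0.105,"dy": -0.12,"dz": 0,"roll": 29,"fingers": 0.3},
  {"dx": -0.14,"dy": -0.16,"dz": 0,"roll": 39,"fingers": 0.3},
  {"dx": -0.175,"dy": -0.2,"dz": 0,"roll": 49,"fingers": 0.3},
  {"dx": -0.21,"dy": -0.24,"dz": 0,"roll": 59,"fingers": 0.3},
  {"dx": -0.245,"dy": -0.28,"dz": 0,"roll": 69,"fingers": 0.3},
  {"dx": -0.275,"dy": -0.32,"dz": 0,"roll": 78,"fingers": 0.3},
])

```text
time: 1.1
tool_pos: [0.3595, 0.2678, 0.2016]
tcp_rot: [2.291, 2.149, -0.0]
wrist_force: [0.6, 0.5, -0.5]
width: 0.349
grip_force: 0.0
```

```bash
python3 -c "
from h import *
go(.4825,0,.13,-3.4)"
```

```text
t 1.1 pos [0.3595 0.2678 0.2016] yaw -3.65 d mm [-259.4  139.8   71.7] roll -0.3 F [ 0.64  0.5  -0.48] w 0.349031016663231
```

Request:
step_arm([
  {"dx": -0.05,"dy": 0.028,"dz": 0},
  {"dx": -0.1,"dy": 0.056,"dz": 0.01},
  {"dx": -0.15,"dy": 0.084,"dz": 0.03},
  {"dx": -0.2,"dy": 0.11,"dz": 0.05},
  {"dx": -0.245,"dy": 0.132,"dz": 0.07},
  {"dx": -0.259,"dy": 0.14,"dz": 0.072},
  {"dx": -0.259,"dy": 0.14,"dz": 0.072},
])

```text
invalid input
```

```bash
python3 - <<'E'
from h import *
go(.4825,0,.003,-3.4)
c=calibration("wrist"); im,d=read_camera("wrist"); cv2.imwrite("pics/w1.png",im)
P=cloud("wrist",d,c); hsv=cv2.cvtColor(im,cv2.COLOR_BGR2HSV)
m=(cv2.inRange(hsv,(18,90,60),(35,255,255))>0)
v,u=np.nonzero(m); Q=ray("wrist",np.c_[u,v],.0045,c)[:,:2]
k=np.hypot(*(Q-[.517,-.002]).T)<.05; Q=Q[k]; A=np.c_[2*Q,np.ones(len(Q))]; s=np.linalg.lstsq(A,(Q**2).sum(1),rcond=None)[0]
print(len(Q),s[:2],np.sqrt(s[2]+s[0]**2+s[1]**2))
E
```

```text
t 1.1 pos [0.3595 0.2678 0.2016] yaw -3.65 d mm [-259.3  139.8  198.7] roll -0.3 F [ 0.64  0.5  -0.48] w 0.349031016663231
16 [ 0.53688758 -0.03056645] 0.003472218165274908
```

View pics/w1.png

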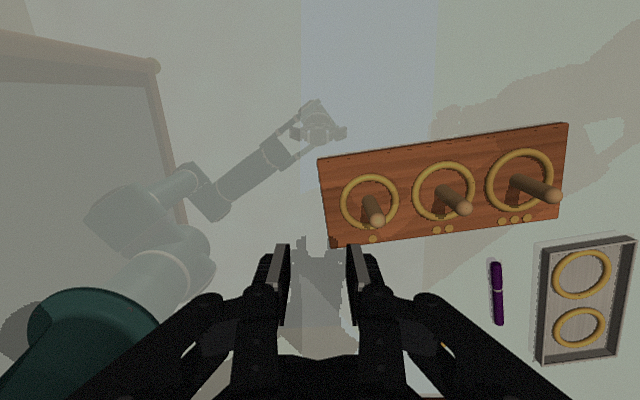

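My move was refused because every row needs all five fields, so the wrist view shows only the stand and tray from the way-point. I'll resend it in full.

Request:
step_arm([
  {"dx": -0.05,"dy": 0.028,"dz": 0,"roll": 0,"fingers": 0.3},
  {"dx": -0.1,"dy": 0.056,"dz": 0.01,"roll": 0,"fingers": 0.3},
  {"dx": -0.15,"dy": 0.084,"dz": 0.03,"roll": 0,"fingers": 0.3},
  {"dx": -0.2,"dy": 0.11,"dz": 0.05,"roll": 0,"fingers": 0.3},
  {"dx": -0.245,"dy": 0.132,"dz": 0.07,"roll": 0,"fingers": 0.3},
  {"dx": -0.259,"dy": 0.14,"dz": 0.072,"roll": 0,"fingers": 0.3},
  {"dx": -0.259,"dy": 0.14,"dz": 0.072,"roll": 0,"fingers": 0.3},
])

```text
time: 2.02
tool_pos: [0.4838, 0.0026, 0.1297]
tcp_rot: [-2.286, -2.153, 0.001]
wrist_force: [0.5, 0.4, -0.1]
width: 0.348
grip_force: 0.0
```

```bash
python3 - <<'E'
from h import *
go(.4825,0,.003,-3.4)
c=calibration("wrist"); im,d=read_camera("wrist"); cv2.imwrite("pics/w2.png",im)
hsv=cv2.cvtColor(im,cv2.COLOR_BGR2HSV)
m=(cv2.inRange(hsv,(18,90,60),(35,255,255))>0)
v,u=np.nonzero(m); Q=ray("wrist",np.c_[u,v],.0045,c)[:,:2]
k=np.hypot(*(Q-[.517,-.002]).T)<.05; Q=Q[k]; A=np.c_[2*Q,np.ones(len(Q))]; s=np.linalg.lstsq(A,(Q**2).sum(1),rcond=None)[0]
print(len(Q),s[:2],np.sqrt(s[2]+s[0]**2+s[1]**2))
E
```

```text
t 2.025 pos [0.4838 0.0026 0.1297] yaw -3.44 d mm [ -2.7  -1.  126.7] roll -0.0 F [ 0.55  0.39 -0.14] w 0.34844809797215204
1614 [ 0.51580235 -0.00107136] 0.03495488645829452
```

View pics/w2.png

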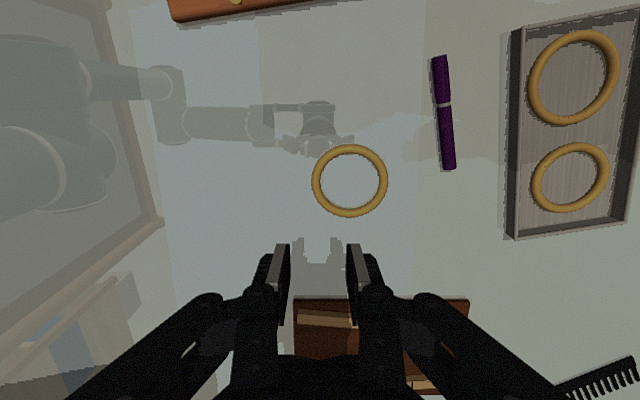

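The ring is clear in the view at (350,180). Its refined centre is (0.516,-0.001) and its mean tube radius 35 mm. I'll descend with the fingers straddling the near tube.

Request:
step_arm([
  {"dx": -0.002,"dy": -0.003,"dz": 0.04,"roll": 0,"fingers": 0.3},
  {"dx": -0.002,"dy": -0.003,"dz": 0.08,"roll": 0,"fingers": 0.3},
  {"dx": -0.002,"dy": -0.003,"dz": 0.105,"roll": 0,"fingers": 0.3},
  {"dx": -0.002,"dy": -0.003,"dz": 0.12,"roll": 0,"fingers": 0.3},
  {"dx": -0.002,"dy": -0.003,"dz": 0.126,"roll": 0,"fingers": 0.3},
  {"dx": -0.002,"dy": -0.003,"dz": 0.126,"roll": 0,"fingers": 0.3},
])

```text
time: 2.82
tool_pos: [0.4812, 0.0015, 0.0045]
tcp_rot: [2.284, 2.156, 0.001]
wrist_force: [-0.4, 0.4, 0.2]
width: 0.348
grip_force: 0.0
```

Request:
step_arm([
  {"dx": 0,"dy": 0,"dz": 0,"roll": 0,"fingers": 0.6},
  {"dx": 0,"dy": 0,"dz": 0,"roll": 0,"fingers": 1},
  {"dx": 0,"dy": 0,"dz": 0,"roll": 0,"fingers": 1},
  {"dx": 0,"dy": 0,"dz": 0,"roll": 0,"fingers": 1},
  {"dx": 0,"dy": 0,"dz": 0,"roll": 0,"fingers": 1},
], squeeze=40)

```text
time: 3.45
tool_pos: [0.4807, 0.001, 0.0039]
tcp_rot: [-2.285, -2.155, -0.0]
wrist_force: [-0.2, 0.0, -0.5]
width: 0.0
grip_force: 0.0
```

The width is 0, so the fingers shut on nothing. I need a look.

```bash
cat >> h.py <<'E'
def ring(box=None,z=.0045,near=None,r=.05,tag=None,name="wrist"):
    c=calibration(name); im,d=read_camera(name); 
    if tag: cv2.imwrite(f"pics/{tag}.png",im)
    hsv=cv2.cvtColor(im,cv2.COLOR_BGR2HSV); m=cv2.inRange(hsv,(18,90,60),(35,255,255))>0
    v,u=np.nonzero(m); Q=ray(name,np.c_[u,v],z,c)[:,:2]
    if near: Q=Q[np.hypot(*(Q-near).T)<r]
    A=np.c_[2*Q,np.ones(len(Q))]; s=np.linalg.lstsq(A,(Q**2).sum(1),rcond=None)[0]
    print("ring",len(Q),s[:2],np.sqrt(s[2]+s[0]**2+s[1]**2)); return s[:2]
E
python3 - <<'E'
from h import *
go(.481,.001,.003,-3.4)
ring(tag="w3",near=(.516,-.001))
im,_=read_camera("side"); cv2.imwrite("pics/s3.png",np.hstack([cv2.resize(im[190:320,240:420],None,fx=2.2,fy=2.2),cv2.resize(cv2.imread("pics/w3.png")[:, :],(400,286))]))
E
```

```text
t 3.45 pos [0.4807 0.001  0.0039] yaw -3.35 d mm [0.  0.3 0.9] roll 0.0 F [-0.16  0.   -0.54] w 0.0003270285217543522
ring 3641 [ 0.51597312 -0.00130558] 0.035249357721936166
```

View pics/s3.png

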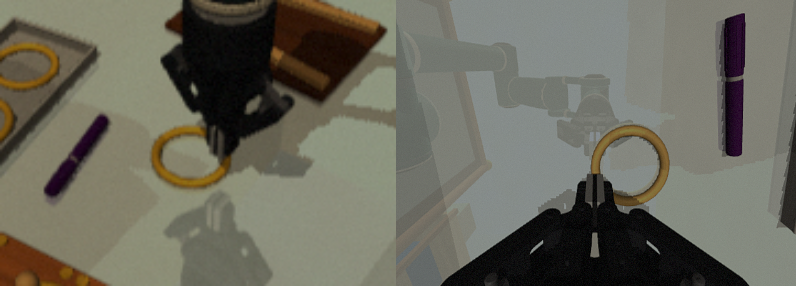

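```bash
python3 - <<'E'
from h import *
c=calibration("wrist"); im,d=read_camera("wrist"); P=cloud("wrist",d,c)
for r in range(225,300,6): print(r,[tuple((P[r,q]*1000).round(0).astype(int)) for q in range(300,350,8)])
cv2.imwrite("pics/w4.png",cv2.resize(im[150:310,230:430],None,fx=3.6,fy=3.6))
E
```

```text
225 [(np.int64(469), np.int64(7), np.int64(2)), (np.int64(474), np.int64(6), np.int64(1)), (np.int64(480), np.int64(9), np.int64(8)), (np.int64(485), np.int64(9), np.int64(8)), (np.int64(490), np.int64(6), np.int64(1)), (np.int64(495), np.int64(5), np.int64(1)), (np.int64(500), np.int64(5), np.int64(1))]
231 [(np.int64(469), np.int64(2), np.int64(0)), (np.int64(474), np.int64(3), np.int64(2)), (np.int64(480), np.int64(6), np.int64(9)), (np.int64(484), np.int64(5), np.int64(8)), (np.int64(490), np.int64(1), np.int64(1)), (np.int64(495), np.int64(1), np.int64(2)), (np.int64(500), np.int64(1), np.int64(1))]
237 [(np.int64(469), np.int64(-2), np.int64(1)), (np.int64(474), np.int64(-2), np.int64(0)), (np.int64(479), np.int64(2), np.int64(9)), (np.int64(484), np.int64(1), np.int64(8)), (np.int64(489), np.int64(-3), np.int64(1)), (np.int64(495), np.int64(-3), np.int64(1)), (np.int64(500), np.int64(-4), np.int64(0))]
243 [(np.int64(468), np.int64(-6), np.int64(1)), (np.int64(476), np.int64(13), np.int64(38)), (np.int64(480), np.int64(12), np.int64(38)), (np.int64(484), np.int64(12), np.int64
[... 2304 characters left out ...]
), np.int64(77)), (np.int64(493), np.int64(13), np.int64(75))]
291 [(np.int64(474), np.int64(15), np.int64(81)), (np.int64(477), np.int64(14), np.int64(79)), (np.int64(480), np.int64(9), np.int64(72)), (np.int64(483), np.int64(14), np.int64(80)), (np.int64(487), np.int64(13), np.int64(79)), (np.int64(490), np.int64(15), np.int64(81)), (np.int64(493), np.int64(13), np.int64(79))]
297 [(np.int64(475), np.int64(15), np.int64(83)), (np.int64(477), np.int64(14), np.int64(83)), (np.int64(480), np.int64(5), np.int64(72)), (np.int64(483), np.int64(13), np.int64(82)), (np.int64(486), np.int64(13), np.int64(83)), (np.int64(489), np.int64(13), np.int64(82)), (np.int64(492), np.int64(13), np.int64(83))]
```

View pics/w4.png

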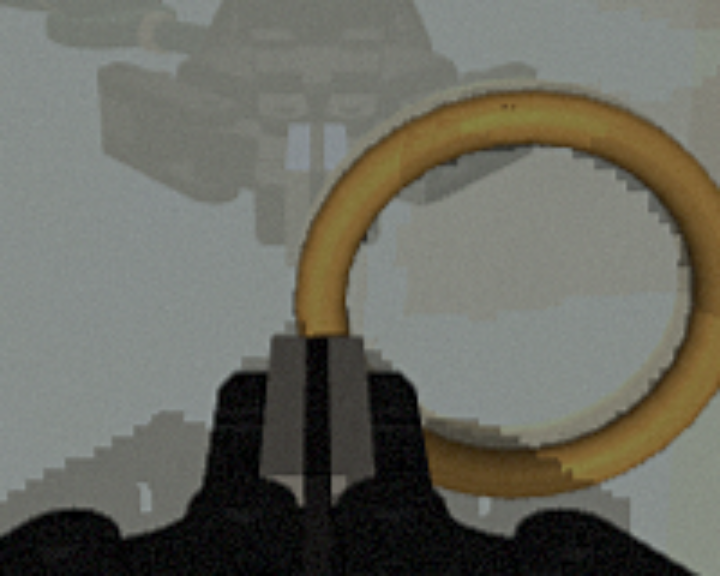

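The fingertips look about 35 mm above the glass: the depth drop-off is there, and the tips' reflection sits well apart from them. I'll cross-check against the side depth.

```bash
python3 - <<'E'
from h import *
c=calibration("side"); im,d=read_camera("side"); P=cloud("side",d,c)*1000
K=np.array(c["intrinsics"]);W=np.array(c["world_to_cam"])
for z in (.004,.02,.036):
    q=W@[.4807,.001,z,1]; print(z,K[0,2]+K[0,0]*q[0]/-q[2],K[1,2]-K[1,1]*q[1]/-q[2])
near=(np.hypot(P[...,0]-481,P[...,1]-1)<25)&(d>0)
h=np.sort(P[...,2][near]); print(np.histogram(h,bins=[-10,-3,3,7,12,16,20,25,30,35,40,45,50,60,70]))
near&=(P[...,2]>13)
i=np.argsort(np.where(near,P[...,2],999).ravel())[:15]; print(P.reshape(-1,3)[i].round(0), [(k%640,k//640) for k in i])
s=read_state(); print(s["grip_force"],s["width"],s["q"])
E
```

```text
0.004 339.3142553162512 268.02446165648934
0.02 339.5692134324248 262.80694870435696
0.036 339.83094171145115 257.450889810239
(array([  0, 246,  30,  48,   0,   0,   0,   0,   1,  11,  18,  25,  55,
        40]), array([-10,  -3,   3,   7,  12,  16,  20,  25,  30,  35,  40,  45,  50,
        60,  70]))
[[473.   8.  34.]
 [472.   7.  36.]
 [479.  11.  36.]
 [483.  12.  37.]
 [473.   9.  38.]
 [481.  12.  38.]
 [469.   8.  38.]
 [476.  12.  39.]
 [473.  14.  39.]
 [483.  12.  39.]
 [485.  13.  39.]
 [474.  12.  39.]
 [486.  11.  40.]
 [481.  11.  40.]
 [478.  13.  41.]] [(np.int64(341), np.int64(262)), (np.int64(342), np.int64(261)), (np.int64(338), np.int64(261)), (np.int64(336), np.int64(260)), (np.int64(341), np.int64(261)), (np.int64(337), np.int64(260)), (np.int64(343), np.int64(261)), (np.int64(339), np.int64(261)), (np.int64(340), np.int64(262)), (np.int64(336), np.int64(259)), (np.int64(335), np.int64(259)), (np.int64(340), np.int64(261)), (np.int64(335), np.int64(258)), (np.int64(337), np.int64(259)), (np.int64(338), np.int64(260))]
0.0 -0.00019048992981353675 [-4.97065250e-02  1.16920168e-01  2.18568961e+00 -6.80420324e-06
  8.39116952e-01  8.66055688e-03]
```

Both cameras put the shut fingertips at z≈34–36 mm while the reported TCP is 4 mm, so the real tips are about 31 mm above the reported TCP. In x and y they agree. I'll trust the cameras, open, and descend with care in two stages.

Request:
step_arm([
  {"dx": 0,"dy": 0,"dz": 0,"roll": 0,"fingers": 0.3},
  {"dx": 0,"dy": 0,"dz": 0,"roll": 0,"fingers": 0.3},
  {"dx": 0,"dy": 0,"dz": 0,"roll": 0,"fingers": 0.3},
  {"dx": 0,"dy": 0,"dz": 0.007,"roll": 0,"fingers": 0.3},
  {"dx": 0,"dy": 0,"dz": 0.014,"roll": 0,"fingers": 0.3},
  {"dx": 0,"dy": 0,"dz": 0.02,"roll": 0,"fingers": 0.3},
  {"dx": 0,"dy": 0,"dz": 0.02,"roll": 0,"fingers": 0.3},
])

```text
time: 4.53
tool_pos: [0.4798, 0.0011, -0.017]
tcp_rot: [-2.284, -2.155, 0.002]
wrist_force: [0.2, -0.7, 0.5]
width: 0.346
grip_force: 0.0
```

```bash
cat >> h.py <<'E'
def tip(x,y,r=35,zmin=13):
    for n in("wrist","side"):
        c=calibration(n); im,d=read_camera(n); P=cloud(n,d,c)*1000
        b=im.max(2)<200
        k=(np.hypot(P[...,0]-x*1000,P[...,1]-y*1000)<r)&(d>0)&(P[...,2]>zmin)
        z=np.sort(P[...,2][k]); print(n,"lowest",z[:12].round(0),"pct2",np.percentile(z,2).round(1))
E
python3 -c "
from h import *
go(.481,.001,.003,-3.4); tip(.481,.001)"
```

```text
t 4.525 pos [ 0.4798  0.0011 -0.017 ] yaw -3.34 d mm [  0.    1.2 -20. ] roll 0.1 F [ 0.22 -0.69  0.52] w 0.3463886560992886
wrist lowest [13. 13. 13. 13. 14. 14. 14. 14. 14. 14. 14. 14.] pct2 23.4
side lowest [14. 14. 14. 16. 16. 16. 16. 16. 16. 16. 16. 17.] pct2 22.0
```

Request:
step_arm([
  {"dx": 0,"dy": 0.001,"dz": 0.004,"roll": 0,"fingers": 0.3},
  {"dx": 0,"dy": 0.001,"dz": 0.008,"roll": 0,"fingers": 0.3},
  {"dx": 0,"dy": 0.001,"dz": 0.01,"roll": 0,"fingers": 0.3},
  {"dx": 0,"dy": 0.001,"dz": 0.01,"roll": 0,"fingers": 0.3},
])

```text
time: 5.12
tool_pos: [0.4814, 0.001, -0.0264]
tcp_rot: [-2.285, -2.155, 0.001]
wrist_force: [-0.2, 0.0, -0.4]
width: 0.353
grip_force: 0.0
```

Request:
step_arm([
  {"dx": 0,"dy": 0,"dz": 0,"roll": 0,"fingers": 0.6},
  {"dx": 0,"dy": 0,"dz": 0,"roll": 0,"fingers": 1},
  {"dx": 0,"dy": 0,"dz": 0,"roll": 0,"fingers": 1},
  {"dx": 0,"dy": 0,"dz": 0,"roll": 0,"fingers": 1},
  {"dx": 0,"dy": 0,"dz": 0,"roll": 0,"fingers": 1},
], squeeze=40)

```text
time: 5.75
tool_pos: [0.4818, 0.001, -0.026]
tcp_rot: [2.285, 2.156, 0.0]
wrist_force: [-0.1, 1.0, -0.0]
width: 0.082
grip_force: 36.5
```

```bash
python3 -c "
from h import *
go(.481,.001,.003,-3.4); tip(.481,.001)"
```

```text
t 5.75 pos [ 0.4818  0.001  -0.026 ] yaw -3.34 d mm [  0.   -0.8 -29. ] roll 0.1 F [-0.06  0.95 -0.04] w 0.08193804941783975
wrist lowest [13. 13. 13. 13. 13. 13. 13. 13. 13. 13. 13. 13.] pct2 20.9
side lowest [13. 13. 14. 14. 14. 14. 14. 14. 14. 14. 14. 15.] pct2 18.3
```

It's gripped, but at 7 mm opening, which is above the tube's middle. I'll regrip about 3 mm lower.

Request:
step_arm([
  {"dx": 0,"dy": 0,"dz": 0,"roll": 0,"fingers": 0.6},
  {"dx": 0,"dy": 0,"dz": 0,"roll": 0,"fingers": 0.6},
  {"dx": 0,"dy": 0,"dz": 0.0015,"roll": 0,"fingers": 0.6},
  {"dx": 0,"dy": 0,"dz": 0.003,"roll": 0,"fingers": 0.6},
  {"dx": 0,"dy": 0,"dz": 0.003,"roll": 0,"fingers": 0.6},
])

```text
time: 6.48
tool_pos: [0.4817, 0.001, -0.0291]
tcp_rot: [-2.285, -2.156, 0.0]
wrist_force: [-0.1, -0.3, 1.4]
width: 0.2
grip_force: 0.6
```

Request:
step_arm([
  {"dx": 0,"dy": 0,"dz": 0,"roll": 0,"fingers": 1},
  {"dx": 0,"dy": 0,"dz": 0,"roll": 0,"fingers": 1},
  {"dx": 0,"dy": 0,"dz": 0,"roll": 0,"fingers": 1},
  {"dx": 0,"dy": 0,"dz": 0,"roll": 0,"fingers": 1},
], squeeze=40)

```text
time: 6.98
tool_pos: [0.4819, 0.001, -0.029]
tcp_rot: [2.285, 2.155, 0.0]
wrist_force: [0.4, 0.3, 2.5]
width: 0.089
grip_force: 39.6
```

Request:
step_arm([
  {"dx": 0,"dy": 0,"dz": -0.01,"roll": 0,"fingers": 1},
  {"dx": 0,"dy": 0,"dz": -0.03,"roll": 0,"fingers": 1},
  {"dx": 0,"dy": 0,"dz": -0.06,"roll": 0,"fingers": 1},
  {"dx": 0,"dy": 0,"dz": -0.07,"roll": 0,"fingers": 1},
  {"dx": 0,"dy": 0,"dz": -0.07,"roll": 0,"fingers": 1},
])

```text
time: 7.6
tool_pos: [0.4823, 0.001, 0.0416]
tcp_rot: [2.284, 2.155, 0.002]
wrist_force: [-0.7, -0.4, -1.2]
width: 0.09
grip_force: 38.8
```

```bash
cat >> h.py <<'E'
def heldring(name="wrist",near=None,r=.06,zr=(.01,.2)):
    """centre and plane tilt of the ring from depth"""
    c=calibration(name); im,d=read_camera(name); P=cloud(name,d,c); hsv=cv2.cvtColor(im,cv2.COLOR_BGR2HSV)
    m=(cv2.inRange(hsv,(18,90,50),(35,255,255))>0)&(d>0)&(P[...,2]>zr[0])&(P[...,2]<zr[1])&(np.hypot(P[...,0]-near[0],P[...,1]-near[1])<r)
    Q=P[m]; A=np.c_[2*Q[:,:2],np.ones(len(Q))]; s=np.linalg.lstsq(A,(Q[:,:2]**2).sum(1),rcond=None)[0]
    pl=np.linalg.lstsq(np.c_[Q[:,:2]-s[:2],np.ones(len(Q))],Q[:,2],rcond=None)[0]
    print(name,"held",len(Q),"c",s[:2].round(4),"R",np.sqrt(s[2]+s[0]**2+s[1]**2).round(4),"slope",pl[:2].round(3),"ztop~",pl[2].round(4))
E
python3 - <<'E'
from h import *
go(.4667,-.2202,.041,-3.4); heldring(near=(.516,0)); heldring("side",near=(.516,0)); heldring("top",near=(.516,0))
E
```

```text
t 7.6 pos [0.4823 0.001  0.0416] yaw -3.34 d mm [-221.7   -2.7    0.5] roll 0.1 F [-0.72 -0.37 -1.2 ] w 0.09017546350556549
wrist held 4381 c [5.155e-01 3.000e-04] R 0.0344 slope [-0.003 -0.008] ztop~ 0.0792
side held 243 c [0.5134 0.0014] R 0.0339 slope [-0.011 -0.012] ztop~ 0.0773
top held 0 c [0. 0.] R 0.0 slope [0. 0.] ztop~ 0.0
```

It's held flat, with the underside about 70 mm up. I'll check the slot's middle line from the rails in the first top picture.

```bash
python3 - <<'E'
from h import *
im=cv2.imread("pics/top0.png"); hsv=cv2.cvtColor(im,cv2.COLOR_BGR2HSV); c=calibration("top")
m=np.zeros(im.shape[:2],np.uint8); m[174:260,354:415]=255
m&=cv2.inRange(hsv,(15,60,70),(35,255,255))
v,u=np.nonzero(m); P=ray("top",np.c_[u,v],.018,c)[:,:2]
th=np.radians(-3.4); ex=np.array([np.cos(th),np.sin(th)]); ey=np.array([-ex[1],ex[0]]); G=np.array([.5463,-.2249])
L=np.c_[(P-G)@ex,(P-G)@ey]*1000
for s in(1,-1):
    Q=L[L[:,1]*s>0]; print(len(Q),np.polyfit(Q[:,0],Q[:,1],1),Q[:,0].min(),Q[:,0].max())
    h=np.histogram(Q[:,0],bins=np.arange(-20,90,2.5)); print(list(zip(h[1].astype(int),h[0])))
E
```

```text
430 [-0.10206011 49.78688313] -98.81245569900163 100.74209240419161
[(np.int64(-20), np.int64(5)), (np.int64(-17), np.int64(6)), (np.int64(-15), np.int64(5)), (np.int64(-12), np.int64(6)), (np.int64(-10), np.int64(5)), (np.int64(-7), np.int64(6)), (np.int64(-5), np.int64(5)), (np.int64(-2), np.int64(6)), (np.int64(0), np.int64(6)), (np.int64(2), np.int64(6)), (np.int64(5), np.int64(5)), (np.int64(7), np.int64(5)), (np.int64(10), np.int64(0)), (np.int64(12), np.int64(0)), (np.int64(15), np.int64(4)), (np.int64(17), np.int64(5)), (np.int64(20), np.int64(6)), (np.int64(22), np.int64(5)), (np.int64(25), np.int64(3)), (np.int64(27), np.int64(0)), (np.int64(30), np.int64(2)), (np.int64(32), np.int64(5)), (np.int64(35), np.int64(6)), (np.int64(37), np.int64(5)), (np.int64(40), np.int64(6)), (np.int64(42), np.int64(5)), (np.int64(45), np.int64(4)), (np.int64(47), np.int64(6)), (np.int64(50), np.int64(6)), (np.int64(52), np.int64(6)), (np.int64(55), np.int64(6)), (np.int64(57), np.int64(6)), (np.int64(60), np.int64(4)), (np.int64(62), np.int64(5)), (np.int64(65), np.int64(5)), (np.int64(67), 
[... 835 characters left out ...]
2)), (np.int64(27), np.int64(0)), (np.int64(30), np.int64(4)), (np.int64(32), np.int64(5)), (np.int64(35), np.int64(6)), (np.int64(37), np.int64(5)), (np.int64(40), np.int64(5)), (np.int64(42), np.int64(3)), (np.int64(45), np.int64(5)), (np.int64(47), np.int64(5)), (np.int64(50), np.int64(5)), (np.int64(52), np.int64(6)), (np.int64(55), np.int64(6)), (np.int64(57), np.int64(6)), (np.int64(60), np.int64(6)), (np.int64(62), np.int64(6)), (np.int64(65), np.int64(6)), (np.int64(67), np.int64(7)), (np.int64(70), np.int64(6)), (np.int64(72), np.int64(7)), (np.int64(75), np.int64(6)), (np.int64(77), np.int64(5)), (np.int64(80), np.int64(5)), (np.int64(82), np.int64(6)), (np.int64(85), np.int64(5))]
```

The rails are symmetric about my middle line within 0.5 mm. The marks sit at board x ≈ 13, 28.5 and 44 mm (three, two, one).

Request:
step_arm([
  {"dx": -0.04,"dy": 0,"dz": 0,"roll": 0,"fingers": 1},
  {"dx": -0.09,"dy": -0.001,"dz": 0,"roll": 0,"fingers": 1},
  {"dx": -0.14,"dy": -0.002,"dz": 0,"roll": 0,"fingers": 1},
  {"dx": -0.19,"dy": -0.002,"dz": 0,"roll": 0,"fingers": 1},
  {"dx": -0.215,"dy": -0.002,"dz": 0,"roll": 0,"fingers": 1},
  {"dx": -0.222,"dy": -0.002,"dz": 0.02,"roll": 0,"fingers": 1},
  {"dx": -0.222,"dy": -0.002,"dz": 0.04,"roll": 0,"fingers": 1},
  {"dx": -0.222,"dy": -0.002,"dz": 0.04,"roll": 0,"fingers": 1},
])

```text
time: 8.75
tool_pos: [0.4639, -0.2193, -0.002]
tcp_rot: [-2.281, -2.151, 0.003]
wrist_force: [0.8, 0.2, -0.4]
width: 0.088
grip_force: 38.8
```

```bash
python3 - <<'E'
from h import *
go(.4667,-.2202,-.0207,-3.4); heldring(near=(.5014,-.222),r=.05,zr=(.025,.2)); heldring("side",near=(.5014,-.222),r=.05,zr=(.025,.2))
E
```

```text
t 8.75 pos [ 0.4639 -0.2193 -0.002 ] yaw -3.37 d mm [-0.8  3.  18.7] roll 0.0 F [ 0.83  0.18 -0.39] w 0.08843120425607759
wrist held 4745 c [ 0.4973 -0.2199] R 0.0343 slope [-0.013 -0.002] ztop~ 0.0353
side held 164 c [ 0.4974 -0.2193] R 0.0344 slope [-0.025 -0.003] ztop~ 0.0354
```

Request:
step_arm([
  {"dx": -0.002,"dy": 0.004,"dz": 0.004,"roll": 0,"fingers": 1},
  {"dx": -0.002,"dy": 0.004,"dz": 0.009,"roll": 0,"fingers": 1},
  {"dx": -0.002,"dy": 0.004,"dz": 0.013,"roll": 0,"fingers": 1},
  {"dx": -0.002,"dy": 0.004,"dz": 0.0155,"roll": 0,"fingers": 1},
  {"dx": -0.002,"dy": 0.004,"dz": 0.0165,"roll": 0,"fingers": 1},
  {"dx": -0.002,"dy": 0.004,"dz": 0.0165,"roll": 0,"fingers": 1},
])

```text
time: 9.6
tool_pos: [0.4705, -0.2227, -0.0157]
tcp_rot: [-2.285, -2.156, 0.0]
wrist_force: [-0.1, 0.4, -0.4]
width: 0.088
grip_force: 38.8
```

```bash
python3 - <<'E'
from h import *
go(.4667,-.2202,-.0207,-3.4); heldring(near=(.5014,-.222),r=.042,zr=(.008,.2)); heldring("side",near=(.5014,-.222),r=.042,zr=(.008,.2))
E
```

```text
t 9.6 pos [ 0.4705 -0.2227 -0.0157] yaw -3.35 d mm [ 2.3 -4.   5. ] roll 0.1 F [-0.12  0.44 -0.37] w 0.08762274716494774
wrist held 4754 c [ 0.5037 -0.2232] R 0.0343 slope [-0.009 -0.007] ztop~ 0.0218
side held 169 c [ 0.503  -0.2223] R 0.034 slope [-0.004 -0.007] ztop~ 0.0205
```

Request:
step_arm([
  {"dx": 0.001,"dy": 0,"dz": 0.001,"roll": 0,"fingers": 1},
  {"dx": 0.001,"dy": 0,"dz": 0.002,"roll": 0,"fingers": 1},
  {"dx": 0.001,"dy": 0,"dz": 0.003,"roll": 0,"fingers": 1},
  {"dx": 0.001,"dy": 0,"dz": 0.003,"roll": 0,"fingers": 1},
])

```text
time: 10.2
tool_pos: [0.4705, -0.2217, -0.0188]
tcp_rot: [-2.285, -2.155, 0.0]
wrist_force: [-0.1, 0.5, -1.3]
width: 0.087
grip_force: 38.8
```

Request:
step_arm([
  {"dx": 0,"dy": 0,"dz": 0.0005,"roll": 0,"fingers": 1},
  {"dx": 0,"dy": 0,"dz": 0.001,"roll": 0,"fingers": 1},
  {"dx": 0,"dy": 0,"dz": 0.001,"roll": 0,"fingers": 1},
])

```text
time: 10.58
tool_pos: [0.4706, -0.2218, -0.0197]
tcp_rot: [-2.285, -2.156, 0.0]
wrist_force: [0.1, -0.0, -0.3]
width: 0.088
grip_force: 38.8
```

Request:
step_arm([
  {"dx": 0,"dy": 0,"dz": 0,"roll": 0,"fingers": 0.9},
  {"dx": 0,"dy": 0,"dz": 0,"roll": 0,"fingers": 0.75},
  {"dx": 0,"dy": 0,"dz": 0,"roll": 0,"fingers": 0.65},
  {"dx": 0,"dy": 0,"dz": 0,"roll": 0,"fingers": 0.65},
])

```text
time: 11.08
tool_pos: [0.4708, -0.2218, -0.0195]
tcp_rot: [2.285, 2.156, 0.0]
wrist_force: [-0.3, -0.1, -0.4]
width: 0.171
grip_force: 0.0
```

```bash
python3 - <<'E'
from h import *
go(.4667,-.2202,-.0207,-3.4); heldring(near=(.5014,-.222),r=.042,zr=(.012,.025)); heldring("side",near=(.5014,-.222),r=.042,zr=(.01,.2)); print(read_state()["wrist_force"])
E
```

```text
t 11.075 pos [ 0.4708 -0.2218 -0.0195] yaw -3.34 d mm [ 1.4 -4.2  1.2] roll 0.1 F [-0.27 -0.09 -0.38] w 0.17066002507414724
wrist held 4827 c [ 0.5035 -0.2222] R 0.0343 slope [-0.001 -0.002] ztop~ 0.0165
side held 172 c [ 0.5021 -0.2215] R 0.0344 slope [ 0.002 -0.007] ztop~ 0.0152
[-0.66338173  0.70685963  0.83297428]
```

It's flat on the floor, centred and released. I'll slide it with the outer finger, fast at first, then creep.

Request:
step_arm([
  {"dx": 0,"dy": 0.004,"dz": -0.001,"roll": 0,"fingers": 0.65},
  {"dx": 0,"dy": 0.01,"dz": -0.001,"roll": 0,"fingers": 0.65},
  {"dx": 0,"dy": 0.018,"dz": -0.001,"roll": 0,"fingers": 0.65},
  {"dx": 0,"dy": 0.026,"dz": -0.001,"roll": 0,"fingers": 0.65},
  {"dx": 0,"dy": 0.034,"dz": -0.001,"roll": 0,"fingers": 0.65},
  {"dx": 0,"dy": 0.04,"dz": -0.001,"roll": 0,"fingers": 0.65},
  {"dx": 0,"dy": 0.044,"dz": -0.001,"roll": 0,"fingers": 0.65},
  {"dx": 0,"dy": 0.044,"dz": -0.001,"roll": 0,"fingers": 0.65},
])

```text
time: 12.18
tool_pos: [0.5149, -0.2244, -0.0186]
tcp_rot: [2.285, 2.156, 0.0]
wrist_force: [0.2, -0.4, 0.8]
width: 0.176
grip_force: 0.0
```

```bash
cat >> h.py <<'E'
def brd(p,G=(.5463,-.2249),th=-3.4):
    t=np.radians(th); e=np.array([np.cos(t),np.sin(t)]); q=np.array(p)-G; return (np.array([q@e,-q[0]*e[1]+q[1]*e[0]])*1000).round(1)
E
python3 - <<'E'
from h import *
go(.5,-.22,-.0207,-3.4); p=(.545,-.225); heldring(near=p,r=.05,zr=(.012,.0172)); heldring("side",near=p,r=.05,zr=(.01,.0172)); heldring("top",near=p,r=.05,zr=(.01,.0172))
E
```

```text
t 12.175 pos [ 0.5149 -0.2244 -0.0186] yaw -3.34 d mm [  3.5 -15.2   2.1] roll 0.1 F [ 0.21 -0.36  0.78] w 0.1764322192043531
wrist held 3424 c [ 0.5462 -0.2243] R 0.0342 slope [-0.002 -0.002] ztop~ 0.016
side held 139 c [ 0.5452 -0.2252] R 0.0349 slope [0.007 0.01 ] ztop~ 0.0146
top held 13 c [ 0.5594 -0.1762] R 0.0118 slope [0.272 1.161] ztop~ 0.0212
```

Request:
step_arm([
  {"dx": 0,"dy": 0.002,"dz": 0,"roll": 0,"fingers": 0.65},
  {"dx": 0,"dy": 0.004,"dz": 0,"roll": 0,"fingers": 0.65},
  {"dx": 0,"dy": 0.006,"dz": 0,"roll": 0,"fingers": 0.65},
  {"dx": 0,"dy": 0.007,"dz": 0,"roll": 0,"fingers": 0.65},
  {"dx": 0,"dy": 0.008,"dz": 0,"roll": 0,"fingers": 0.65},
  {"dx": 0,"dy": 0.009,"dz": 0,"roll": 0,"fingers": 0.65},
  {"dx": 0,"dy": 0.01,"dz": 0,"roll": 0,"fingers": 0.65},
])

```text
time: 13.2
tool_pos: [0.5246, -0.2249, -0.0187]
tcp_rot: [-2.285, -2.156, 0.0]
wrist_force: [-0.8, -0.1, 0.0]
width: 0.177
grip_force: 0.1
```

Request:
step_arm([
  {"dx": 0,"dy": 0.001,"dz": 0,"roll": 0,"fingers": 0.65},
  {"dx": 0,"dy": 0.002,"dz": 0,"roll": 0,"fingers": 0.65},
  {"dx": 0,"dy": 0.003,"dz": 0,"roll": 0,"fingers": 0.65},
  {"dx": 0,"dy": 0.004,"dz": 0,"roll": 0,"fingers": 0.65},
])

```text
time: 13.7
tool_pos: [0.5286, -0.2252, -0.0186]
tcp_rot: [2.285, 2.156, 0.0]
wrist_force: [-0.3, 0.7, -0.1]
width: 0.174
grip_force: 0.1
```

Request:
step_arm([
  {"dx": 0,"dy": 0.001,"dz": 0,"roll": 0,"fingers": 0.65},
  {"dx": 0,"dy": 0.002,"dz": 0,"roll": 0,"fingers": 0.65},
  {"dx": 0,"dy": 0.003,"dz": 0,"roll": 0,"fingers": 0.65},
])

```text
time: 14.08
tool_pos: [0.5316, -0.2253, -0.0186]
tcp_rot: [-2.285, -2.156, -0.0]
wrist_force: [-0.0, -0.5, -1.0]
width: 0.176
grip_force: 0.1
```

Request:
step_arm([
  {"dx": 0,"dy": 0.001,"dz": 0,"roll": 0,"fingers": 0.65},
  {"dx": 0,"dy": 0.002,"dz": 0,"roll": 0,"fingers": 0.65},
  {"dx": 0,"dy": 0.003,"dz": 0,"roll": 0,"fingers": 0.65},
])

```text
time: 14.45
tool_pos: [0.5346, -0.2255, -0.0186]
tcp_rot: [-2.285, -2.156, 0.0]
wrist_force: [-0.1, -0.8, -0.6]
width: 0.18
grip_force: 0.1
```

Request:
step_arm([
  {"dx": 0,"dy": 0.001,"dz": 0,"roll": 0,"fingers": 0.65},
  {"dx": 0,"dy": 0.002,"dz": 0,"roll": 0,"fingers": 0.65},
  {"dx": 0,"dy": 0.003,"dz": 0,"roll": 0,"fingers": 0.65},
])

```text
time: 14.82
tool_pos: [0.5376, -0.2257, -0.0186]
tcp_rot: [-2.285, -2.156, 0.0]
wrist_force: [-1.0, 0.0, 0.3]
width: 0.176
grip_force: 0.1
```

Request:
step_arm([
  {"dx": 0,"dy": 0.001,"dz": 0,"roll": 0,"fingers": 0.65},
  {"dx": 0,"dy": 0.002,"dz": 0,"roll": 0,"fingers": 0.65},
])

```text
time: 15.08
tool_pos: [0.5396, -0.2258, -0.0186]
tcp_rot: [2.285, 2.156, 0.0]
wrist_force: [-1.1, -0.2, -0.9]
width: 0.175
grip_force: 0.1
```

Ring now at board x ≈ 25. Fine steps from here.

Request:
step_arm([
  {"dx": 0,"dy": 0.001,"dz": 0,"roll": 0,"fingers": 0.65},
  {"dx": 0,"dy": 0.001,"dz": 0,"roll": 0,"fingers": 0.65},
])

```text
time: 15.32
tool_pos: [0.5407, -0.2259, -0.0186]
tcp_rot: [2.285, 2.156, 0.0]
wrist_force: [-0.1, 0.5, 0.2]
width: 0.175
grip_force: 0.0
```

Request:
step_arm([
  {"dx": 0,"dy": 0.001,"dz": 0,"roll": 0,"fingers": 0.65},
  {"dx": 0,"dy": 0.001,"dz": 0,"roll": 0,"fingers": 0.65},
])

```text
time: 15.58
tool_pos: [0.5417, -0.2259, -0.0186]
tcp_rot: [2.285, 2.156, 0.0]
wrist_force: [-0.2, 0.6, 0.0]
width: 0.169
grip_force: 0.0
```

```bash
python3 - <<'E'
from h import *
go(.5,-.22,-.0207,-3.4); p=(.572,-.226); heldring(near=p,r=.05,zr=(.012,.0172)); heldring("side",near=p,r=.05,zr=(.01,.0172)); print(read_state()["wrist_force"],read_state()["wrist_force"])
E
```

```text
t 15.575 pos [ 0.5417 -0.2259 -0.0186] yaw -3.34 d mm [  3.5 -41.9   2.1] roll 0.1 F [-0.22  0.56  0.01] w 0.16925080104297466
wrist held 3449 c [ 0.5725 -0.2234] R 0.0342 slope [-0.001  0.002] ztop~ 0.0159
side held 119 c [ 0.5706 -0.2248] R 0.0354 slope [0.007 0.022] ztop~ 0.0144
[ 0.16180783  0.31900998 -0.57728601] [ 0.16180783  0.31900998 -0.57728601]
```

Request:
step_arm([
  {"dx": 0,"dy": 0.001,"dz": 0,"roll": 0,"fingers": 0.65},
  {"dx": 0,"dy": 0.001,"dz": 0,"roll": 0,"fingers": 0.65},
])

```text
time: 15.92
tool_pos: [0.5426, -0.226, -0.0186]
tcp_rot: [2.285, 2.156, 0.0]
wrist_force: [-0.3, 0.5, -0.2]
width: 0.171
grip_force: 0.1
```

Request:
step_arm([
  {"dx": 0,"dy": 0.001,"dz": 0,"roll": 0,"fingers": 0.65},
  {"dx": 0,"dy": 0.001,"dz": 0,"roll": 0,"fingers": 0.65},
])

```text
time: 16.18
tool_pos: [0.5437, -0.2261, -0.0186]
tcp_rot: [2.285, 2.156, 0.0]
wrist_force: [-1.0, 0.5, 0.9]
width: 0.175
grip_force: 0.1
```

Request:
step_arm([
  {"dx": 0,"dy": 0.001,"dz": 0,"roll": 0,"fingers": 0.65},
  {"dx": 0,"dy": 0.001,"dz": 0,"roll": 0,"fingers": 0.65},
])

```text
time: 16.42
tool_pos: [0.5447, -0.2261, -0.0185]
tcp_rot: [2.285, 2.156, 0.0]
wrist_force: [-0.5, -0.1, 0.3]
width: 0.171
grip_force: 0.1
```

Request:
step_arm([
  {"dx": 0,"dy": 0.001,"dz": 0,"roll": 0,"fingers": 0.65},
  {"dx": 0,"dy": 0.001,"dz": 0,"roll": 0,"fingers": 0.65},
])

```text
time: 16.68
tool_pos: [0.5455, -0.2261, -0.0187]
tcp_rot: [-2.285, -2.156, 0.0]
wrist_force: [-0.9, 0.2, 0.4]
width: 0.177
grip_force: 0.2
```

Request:
step_arm([
  {"dx": 0,"dy": 0.001,"dz": 0,"roll": 0,"fingers": 0.65},
  {"dx": 0,"dy": 0.001,"dz": 0,"roll": 0,"fingers": 0.65},
])

```text
time: 16.92
tool_pos: [0.5462, -0.2261, -0.0187]
tcp_rot: [-2.285, -2.155, 0.001]
wrist_force: [-1.4, -0.6, 0.1]
width: 0.176
grip_force: 0.8
```

```bash
python3 - <<'E'
from h import *
go(.5,-.22,-.0207,-3.4); p=(.577,-.226); heldring(near=p,r=.05,zr=(.012,.0172)); print(read_state()["wrist_force"])
E
```

```text
t 16.925 pos [ 0.5462 -0.2261 -0.0187] yaw -3.34 d mm [  3.4 -46.5   2. ] roll 0.1 F [-1.36 -0.58  0.13] w 0.17578979496426242
wrist held 3437 c [ 0.5769 -0.2234] R 0.0341 slope [-0.001  0.005] ztop~ 0.0159
[-1.23073421  0.4435871   0.72283747]
```

Resistance is building at board x ≈ 30.6. I'll use half-millimetre steps.

Request:
step_arm([
  {"dx": 0,"dy": 0.0007,"dz": 0,"roll": 0,"fingers": 0.65},
  {"dx": 0,"dy": 0.0007,"dz": 0,"roll": 0,"fingers": 0.65},
])

```text
time: 17.23
tool_pos: [0.5467, -0.2261, -0.0188]
tcp_rot: [-2.284, -2.155, 0.001]
wrist_force: [-4.0, -0.5, 0.9]
width: 0.175
grip_force: 1.6
```

Request:
step_arm([
  {"dx": 0,"dy": 0.0005,"dz": 0,"roll": 0,"fingers": 0.65},
  {"dx": 0,"dy": 0.0005,"dz": 0,"roll": 0,"fingers": 0.65},
])

```text
time: 17.48
tool_pos: [0.547, -0.2261, -0.0189]
tcp_rot: [-2.284, -2.155, 0.001]
wrist_force: [-3.9, 0.1, 2.1]
width: 0.176
grip_force: 2.4
```

```bash
python3 - <<'E'
from h import *
p=(.577,-.226); heldring(near=p,r=.05,zr=(.012,.0172))
for n in("wrist","wrist","side"):
    im,_=read_camera(n); s=read_state(); print(s["wrist_force"].round(1),s["grip_force"])
go(.5,-.22,-.02,-3.4); print(brd((.5772,-.2262)))
E
```

```text
wrist held 3477 c [ 0.5776 -0.2234] R 0.0341 slope [0.    0.004] ztop~ 0.016
[-5.4  0.2  1.1] 2.509622387588024
[-4.8 -0.3  1.5] 2.5200746208429337
[-4.7  1.5  2.2] 2.562364675104618
t 17.675 pos [ 0.5471 -0.2261 -0.0188] yaw -3.34 d mm [  3.3 -47.4   1.2] roll 0.1 F [-4.7   1.46  2.19] w 0.175812150365798
[30.9  0.5]
```

It's wedged at about 4.7 N, with its middle at board x ≈ 31. The two-line mark is at 28.5–31 and its neighbours are 16 mm away, so **two**. Now I ease it back with the inner finger.

Request:
step_arm([
  {"dx": 0,"dy": -0.003,"dz": 0,"roll": 0,"fingers": 0.65},
  {"dx": 0,"dy": -0.006,"dz": 0,"roll": 0,"fingers": 0.65},
  {"dx": 0,"dy": -0.008,"dz": 0,"roll": 0,"fingers": 0.65},
  {"dx": 0,"dy": -0.01,"dz": 0,"roll": 0,"fingers": 0.65},
  {"dx": 0,"dy": -0.014,"dz": 0,"roll": 0,"fingers": 0.65},
  {"dx": 0,"dy": -0.018,"dz": 0,"roll": 0,"fingers": 0.65},
  {"dx": 0,"dy": -0.024,"dz": 0,"roll": 0,"fingers": 0.65},
  {"dx": 0,"dy": -0.03,"dz": 0,"roll": 0,"fingers": 0.65},
])

```text
time: 18.68
tool_pos: [0.5174, -0.2245, -0.0186]
tcp_rot: [2.285, 2.156, 0.0]
wrist_force: [1.4, -0.1, 0.7]
width: 0.175
grip_force: 0.4
```

Request:
step_arm([
  {"dx": 0,"dy": -0.006,"dz": 0,"roll": 0,"fingers": 0.65},
  {"dx": 0,"dy": -0.012,"dz": 0,"roll": 0,"fingers": 0.65},
  {"dx": 0,"dy": -0.018,"dz": 0,"roll": 0,"fingers": 0.65},
  {"dx": 0,"dy": -0.022,"dz": 0,"roll": 0,"fingers": 0.65},
  {"dx": 0,"dy": -0.025,"dz": 0,"roll": 0,"fingers": 0.65},
  {"dx": 0,"dy": -0.022,"dz": 0,"roll": 0,"fingers": 0.65},
  {"dx": 0,"dy": -0.022,"dz": 0,"roll": 0,"fingers": 0.65},
])

```text
time: 19.55
tool_pos: [0.4962, -0.2233, -0.0186]
tcp_rot: [2.285, 2.156, 0.0]
wrist_force: [0.4, -0.3, -0.2]
width: 0.174
grip_force: 0.0
```

```bash
python3 - <<'E'
from h import *
go(.5,-.22,-.02,-3.4); p=(.53,-.223); heldring(near=p,r=.05,zr=(.012,.0172)); heldring("side",near=p,r=.05,zr=(.01,.0172))
E
```

```text
t 19.55 pos [ 0.4962 -0.2233 -0.0186] yaw -3.33 d mm [3.5 3.6 1.4] roll 0.1 F [ 0.4  -0.26 -0.24] w 0.1740815988049627
wrist held 3322 c [ 0.5271 -0.2238] R 0.0341 slope [-0.001 -0.002] ztop~ 0.016
side held 149 c [ 0.5252 -0.2243] R 0.0351 slope [-0.004 -0.002] ztop~ 0.0149
```

It's free again at board x ≈ -20. I'll centre on the tube, lower 1 mm and grip.

Request:
step_arm([
  {"dx": 0,"dy": -0.0025,"dz": 0.001,"roll": 0,"fingers": 0.65},
  {"dx": 0,"dy": -0.0025,"dz": 0.001,"roll": 0,"fingers": 0.65},
  {"dx": 0,"dy": -0.0025,"dz": 0.001,"roll": 0,"fingers": 0.85},
  {"dx": 0,"dy": -0.0025,"dz": 0.001,"roll": 0,"fingers": 1},
  {"dx": 0,"dy": -0.0025,"dz": 0.001,"roll": 0,"fingers": 1},
  {"dx": 0,"dy": -0.0025,"dz": 0.001,"roll": 0,"fingers": 1},
  {"dx": 0,"dy": -0.0025,"dz": 0.001,"roll": 0,"fingers": 1},
], squeeze=40)

```text
time: 20.52
tool_pos: [0.4933, -0.2231, -0.0196]
tcp_rot: [-2.285, -2.156, 0.0]
wrist_force: [0.2, -0.0, 0.1]
width: 0.087
grip_force: 37.8
```

Request:
step_arm([
  {"dx": 0,"dy": 0,"dz": -0.006,"roll": 0,"fingers": 1},
  {"dx": 0,"dy": 0,"dz": -0.02,"roll": 0,"fingers": 1},
  {"dx": 0,"dy": 0,"dz": -0.05,"roll": 0,"fingers": 1},
  {"dx": 0,"dy": 0,"dz": -0.09,"roll": 0,"fingers": 1},
  {"dx": 0,"dy": 0,"dz": -0.11,"roll": 0,"fingers": 1},
  {"dx": 0,"dy": 0,"dz": -0.12,"roll": 0,"fingers": 1},
  {"dx": 0,"dy": 0,"dz": -0.12,"roll": 0,"fingers": 1},
])

```text
time: 21.4
tool_pos: [0.4939, -0.2234, 0.1014]
tcp_rot: [2.284, 2.154, 0.001]
wrist_force: [0.3, -0.2, -1.0]
width: 0.084
grip_force: 37.8
```

```bash
python3 - <<'E'
from h import *
go(.48,.2265,.1,-3.4); p=(.527,-.223); heldring(near=p,r=.05,zr=(.1,.2)); heldring("side",near=p,r=.05,zr=(.1,.2))
E
```

```text
t 21.4 pos [ 0.4939 -0.2234  0.1014] yaw -3.34 d mm [448.3 -40.1   1. ] roll 0.1 F [ 0.27 -0.17 -1.05] w 0.08351953021531194
wrist held 4540 c [ 0.5269 -0.2247] R 0.0344 slope [-0.003 -0.007] ztop~ 0.1378
side held 190 c [ 0.525  -0.2235] R 0.0344 slope [0.011 0.013] ztop~ 0.1346
```

It's lifted and level. Before lowering over the 83 mm post I'll check how low the gripper's linkage hangs, relative to the tips, at various distances along the closing axis.

```bash
python3 - <<'E'
from h import *
s=read_state(); R=Ro.from_rotvec(s["tcp_rot"]).as_matrix()
for n in("side","wrist","top"):
    c=calibration(n); im,d=read_camera(n); P=cloud(n,d,c); L=(P-s["tool_pos"])@R*1000
    k=(d>0)&(abs(L[...,0])<60)&(abs(L[...,1])<70)&(P[...,2]>.145)
    h=(P[...,2]-s["tool_pos"][2])*1000-29
    for a in range(-70,70,10):
        kk=k&(L[...,1]>=a)&(L[...,1]<a+10); z=np.sort(h[kk])
        if len(z)>5: print(n,a,len(z),"min",z[2].round(0),"p5",np.percentile(z,5).round(0))
E
```

```text
side -70 50 min 87.0 p5 87.0
side -60 182 min 74.0 p5 79.0
side -50 325 min 60.0 p5 69.0
side -40 1423 min 46.0 p5 107.0
side -30 1144 min 45.0 p5 84.0
side -20 956 min 17.0 p5 34.0
side -10 636 min 20.0 p5 73.0
side 0 682 min 18.0 p5 31.0
side 10 492 min 20.0 p5 49.0
side 20 343 min 44.0 p5 52.0
side 30 247 min 51.0 p5 57.0
side 40 120 min 62.0 p5 67.0
side 50 58 min 77.0 p5 78.0
wrist -70 119 min 84.0 p5 84.0
wrist -60 1566 min 69.0 p5 74.0
wrist -50 3451 min 55.0 p5 62.0
wrist -40 3937 min 45.0 p5 53.0
wrist -30 1996 min 42.0 p5 46.0
wrist -20 3976 min 16.0 p5 27.0
wrist -10 3470 min 17.0 p5 28.0
wrist 0 3813 min 17.0 p5 27.0
wrist 10 3531 min 17.0 p5 27.0
wrist 20 2241 min 42.0 p5 47.0
wrist 30 4129 min 45.0 p5 53.0
wrist 40 3195 min 57.0 p5 64.0
wrist 50 1380 min 71.0 p5 75.0
wrist 60 65 min 85.0 p5 86.0
top -70 116 min 92.0 p5 95.0
top -60 178 min 90.0 p5 93.0
top -50 319 min 75.0 p5 89.0
top -40 739 min 55.0 p5 113.0
top -30 748 min 53.0 p5 171.0
top -20 672 min 144.0 p5 210.0
top -10 580 min 211.0 p5 378.0
top 0 534 min 350.0 p5 381.0
top 10 477 min 360.0 p5 372.0
top 20 365 min 359.0 p5 368.0
top 30 252 min 356.0 p5 366.0
top 40 137 min 354.0 p5 363.0
top 50 40 min 359.0 p5 358.0
```

Linkage profile: beyond 45 mm from the finger line it clears 64 mm above the ring's underside, and the post needs 60 mm. So I'll approach with the closing axis across the row (yaw 95°), fingers on the stud side, and the ring offset about 17 mm from the post toward the gripper. That clears the neighbouring posts and stays within the 26 mm tolerance.

Request:
step_arm([
  {"dx": 0.03,"dy": 0,"dz": -0.01,"roll": -8,"fingers": 1},
  {"dx": 0.08,"dy": 0,"dz": -0.01,"roll": -18,"fingers": 1},
  {"dx": 0.13,"dy": 0,"dz": -0.01,"roll": -28,"fingers": 1},
  {"dx": 0.18,"dy": 0,"dz": -0.01,"roll": -38,"fingers": 1},
  {"dx": 0.23,"dy": 0,"dz": -0.01,"roll": -48,"fingers": 1},
  {"dx": 0.28,"dy": 0,"dz": -0.01,"roll": -58,"fingers": 1},
  {"dx": 0.33,"dy": 0,"dz": -0.01,"roll": -68,"fingers": 1},
  {"dx": 0.365,"dy": 0,"dz": -0.01,"roll": -78,"fingers": 1},
])

```text
time: 22.65
tool_pos: [0.514, 0.1433, 0.1095]
tcp_rot: [-0.408, -3.114, 0.0]
wrist_force: [-0.1, -0.7, 0.2]
width: 0.086
grip_force: 37.9
```

```bash
python3 -c "
from h import *
go(.5178,.1745,.111,95)"
```

```text
t 22.65 pos [0.514  0.1433 0.1095] yaw 75.06 d mm [ 4.3 31.1 -1.5] roll -19.9 F [-0.07 -0.67  0.17] w 0.08610443063183232
```

Request:
step_arm([
  {"dx": 0.002,"dy": 0.015,"dz": 0,"roll": -10,"fingers": 1},
  {"dx": 0.004,"dy": 0.028,"dz": 0,"roll": -20,"fingers": 1},
  {"dx": 0.004,"dy": 0.031,"dz": 0,"roll": -20,"fingers": 1},
  {"dx": 0.004,"dy": 0.031,"dz": 0,"roll": -20,"fingers": 1},
])

```text
time: 23.15
tool_pos: [0.5186, 0.172, 0.1098]
tcp_rot: [0.124, -3.138, 0.001]
wrist_force: [0.2, 0.4, -0.1]
width: 0.089
grip_force: 37.9
```

```bash
python3 - <<'E'
from h import *
go(.5178,.1745,.111,95); p=(.515,.209)
for n in("wrist","side","top"):
    try: heldring(n,near=p,r=.05,zr=(.11,.2))
    except Exception as e: print(n,e)
for n in("wrist","side","top"):
    c=calibration(n); im,d=read_camera(n); P=cloud(n,d,c)
    if n=="wrist": cv2.imwrite("pics/w6.png",im)
    else: cv2.imwrite(f"pics/{n}6.png",im)
    for q in ((.605,.2335),(.5133,.2258),(.4216,.218)):
        k=(d>0)&(np.hypot(P[...,0]-q[0],P[...,1]-q[1])<.03)&(P[...,2]>.045)&(P[...,2]<.09)
        if k.sum()>5: 
            A=P[k]; t=A[A[:,2]>A[:,2].max()-.006]; print(n,q,k.sum(),"top",t.mean(0).round(4),"x",A[:,0].min().round(4),A[:,0].max().round(4),"y",A[:,1].min().round(4),A[:,1].max().round(4),"zmax",A[:,2].max().round(4))
a=cv2.imread("pics/side6.png")[150:400,120:440]; b=cv2.imread("pics/w6.png")
cv2.imwrite("pics/m6.png",np.hstack([cv2.resize(a,(400,312)),cv2.resize(b,(400,312))]))
E
```

```text
t 23.15 pos [0.5186 0.172  0.1098] yaw 94.51 d mm [ 0.6  2.6 -1.2] roll -0.5 F [ 0.22  0.36 -0.11] w 0.08907123104621913
wrist held 4366 c [0.5156 0.206 ] R 0.0344 slope [ 0.005 -0.008] ztop~ 0.1462
side held 604 c [0.5142 0.2079] R 0.0345 slope [-0.007 -0.005] ztop~ 0.1451
top held 83 c [0.5184 0.2052] R 0.035 slope [0.038 0.015] ztop~ 0.1473
wrist (0.605, 0.2335) 242 top [0.5954 0.2314 0.0641] x 0.5938 0.6048 y 0.2255 0.2428 zmax 0.068
wrist (0.5133, 0.2258) 286 top [0.5141 0.2257 0.0817] x 0.5026 0.5196 y 0.2179 0.2342 zmax 0.0843
wrist (0.4216, 0.218) 896 top [0.4204 0.218  0.0815] x 0.4117 0.4292 y 0.2095 0.227 zmax 0.0848
side (0.605, 0.2335) 193 top [0.6005 0.2364 0.0807] x 0.5926 0.6084 y 0.228 0.2441 zmax 0.0837
side (0.5133, 0.2258) 206 top [0.5096 0.2284 0.0805] x 0.5014 0.5177 y 0.219 0.2362 zmax 0.084
side (0.4216, 0.218) 222 top [0.4182 0.2199 0.0804] x 0.4098 0.4267 y 0.2112 0.2282 zmax 0.0838
top (0.5133, 0.2258) 6 top [0.5097 0.2201 0.0581] x 0.5066 0.5116 y 0.2182 0.2213 zmax 0.0596
```

View pics/m6.png

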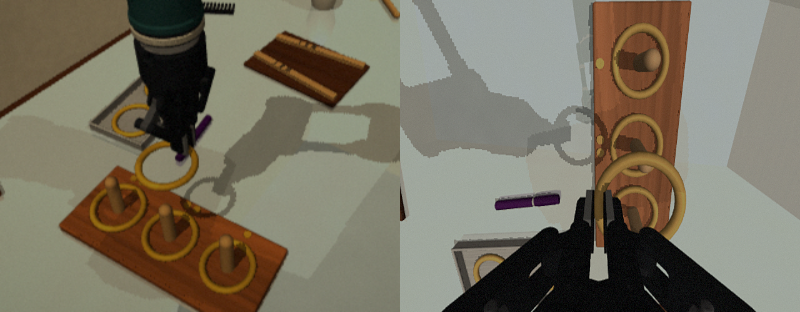

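The picture shows the ring above the middle post (wrist camera up is world -x). The post two top is at (0.512,0.2265) and the ring centre at (0.515,0.207), an offset of 20 mm. I'll shift 3 mm in and 2 mm sideways, then lower past the post top.

Request:
step_arm([
  {"dx": 0.002,"dy": 0.003,"dz": 0,"roll": -0.5,"fingers": 1},
  {"dx": 0.002,"dy": 0.003,"dz": 0.015,"roll": -0.5,"fingers": 1},
  {"dx": 0.002,"dy": 0.003,"dz": 0.03,"roll": -0.5,"fingers": 1},
  {"dx": 0.002,"dy": 0.003,"dz": 0.04,"roll": -0.5,"fingers": 1},
  {"dx": 0.002,"dy": 0.003,"dz": 0.045,"roll": -0.5,"fingers": 1},
  {"dx": 0.002,"dy": 0.003,"dz": 0.045,"roll": -0.5,"fingers": 1},
  {"dx": 0.002,"dy": 0.003,"dz": 0.045,"roll": -0.5,"fingers": 1},
])

```text
time: 24.32
tool_pos: [0.5172, 0.1752, 0.0658]
tcp_rot: [-0.141, 3.138, 0.0]
wrist_force: [0.4, -0.2, -0.2]
width: 0.086
grip_force: 37.9
```

```bash
cat >> h.py <<'E'
def chk(p=(.513,.21),zr=(.06,.12)):
    go(.5178,.1745,-.0015,95)
    for n in("wrist","side"):
        heldring(n,near=p,r=.05,zr=zr)
        c=calibration(n); im,d=read_camera(n); P=cloud(n,d,c); hsv=cv2.cvtColor(im,cv2.COLOR_BGR2HSV)
        k=(d>0)&(np.hypot(P[...,0]-.512,P[...,1]-.2265)<.015)&(P[...,2]>.045)&(P[...,2]<.09)&(cv2.inRange(hsv,(18,90,50),(35,255,255))==0)
        A=P[k]; 
        if len(A)>5: print(" post",k.sum(),((A.min(0)+A.max(0))/2).round(4),np.ptp(A,0).round(4),"zmax",A[:,2].max().round(4))
E
python3 -c "
from h import *
chk()"
```

```text
t 24.325 pos [0.5172 0.1752 0.0658] yaw 95.16 d mm [-0.5 -0.8 67.3] roll 0.2 F [ 0.43 -0.19 -0.24] w 0.08583286490626742
wrist held 4427 c [0.5136 0.2089] R 0.0342 slope [-0.006 -0.014] ztop~ 0.1014
 post 1076 [0.5111 0.2265 0.0646] [0.0173 0.0178 0.0388] zmax 0.084
side held 554 c [0.5126 0.2112] R 0.0346 slope [ 0.002 -0.003] ztop~ 0.1008
 post 136 [0.5088 0.2275 0.0644] [0.0152 0.0176 0.0383] zmax 0.0836
```

Well aligned (offset about 17 mm). Lower.

Request:
step_arm([
  {"dx": 0.001,"dy": 0,"dz": 0.01,"roll": 0,"fingers": 1},
  {"dx": 0.001,"dy": 0,"dz": 0.02,"roll": 0,"fingers": 1},
  {"dx": 0.001,"dy": 0,"dz": 0.03,"roll": 0,"fingers": 1},
  {"dx": 0.001,"dy": 0,"dz": 0.038,"roll": 0,"fingers": 1},
  {"dx": 0.001,"dy": 0,"dz": 0.043,"roll": 0,"fingers": 1},
  {"dx": 0.001,"dy": 0,"dz": 0.045,"roll": 0,"fingers": 1},
  {"dx": 0.001,"dy": 0,"dz": 0.045,"roll": 0,"fingers": 1},
])

```text
time: 25.4
tool_pos: [0.5158, 0.175, 0.0204]
tcp_rot: [-0.141, 3.138, 0.0]
wrist_force: [0.0, -0.5, -0.7]
width: 0.079
grip_force: 37.9
```

```bash
python3 -c "
from h import *
chk(zr=(.04,.07))"
```

```text
t 25.4 pos [0.5158 0.175  0.0204] yaw 95.15 d mm [-1.9 -0.7 21.9] roll 0.2 F [ 0.02 -0.47 -0.74] w 0.07871538389795976
wrist held 4023 c [0.5114 0.2085] R 0.0335 slope [ 0.015 -0.001] ztop~ 0.0568
 post 2213 [0.51   0.2292 0.0648] [0.0157 0.0233 0.0395] zmax 0.0845
side held 479 c [0.5114 0.2108] R 0.0347 slope [ 0.002 -0.004] ztop~ 0.0558
 post 202 [0.509  0.2299 0.0646] [0.0166 0.0215 0.0383] zmax 0.0837
```

Request:
step_arm([
  {"dx": 0,"dy": 0,"dz": 0.005,"roll": 0,"fingers": 1},
  {"dx": 0,"dy": 0,"dz": 0.01,"roll": 0,"fingers": 1},
  {"dx": 0,"dy": 0,"dz": 0.013,"roll": 0,"fingers": 1},
  {"dx": 0,"dy": 0,"dz": 0.015,"roll": 0,"fingers": 1},
  {"dx": 0,"dy": 0,"dz": 0.015,"roll": 0,"fingers": 1},
])

```text
time: 26.22
tool_pos: [0.5155, 0.1749, 0.0051]
tcp_rot: [0.141, -3.138, 0.0]
wrist_force: [-1.7, -0.7, -1.0]
width: 0.088
grip_force: 37.9
```

Request:
step_arm([
  {"dx": 0,"dy": 0,"dz": 0.001,"roll": 0,"fingers": 1},
  {"dx": 0,"dy": 0,"dz": 0.002,"roll": 0,"fingers": 1},
  {"dx": 0,"dy": 0,"dz": 0.003,"roll": 0,"fingers": 1},
  {"dx": 0,"dy": 0,"dz": 0.003,"roll": 0,"fingers": 1},
])

```text
time: 26.72
tool_pos: [0.5156, 0.175, 0.0023]
tcp_rot: [0.141, -3.138, 0.0]
wrist_force: [0.9, 0.3, -0.4]
width: 0.088
grip_force: 37.9
```

```bash
python3 -c "
from h import *
chk(zr=(.026,.05))"
```

```text
t 26.725 pos [0.5156 0.175  0.0023] yaw 95.16 d mm [-2.1 -0.6  3.8] roll 0.2 F [ 0.86  0.26 -0.41] w 0.08845383721560084
wrist held 4018 c [0.5113 0.2085] R 0.0337 slope [ 0.014 -0.002] ztop~ 0.0387
 post 2329 [0.511  0.2239 0.0675] [0.0182 0.0216 0.045 ] zmax 0.09
side held 455 c [0.5111 0.211 ] R 0.0345 slope [ 0.004 -0.005] ztop~ 0.0376
 post 200 [0.509  0.228  0.0646] [0.0158 0.0168 0.0387] zmax 0.0839
```

Request:
step_arm([
  {"dx": 0,"dy": 0,"dz": 0.001,"roll": 0,"fingers": 1},
  {"dx": 0,"dy": 0,"dz": 0.002,"roll": 0,"fingers": 1},
  {"dx": 0,"dy": 0,"dz": 0.003,"roll": 0,"fingers": 1},
  {"dx": 0,"dy": 0,"dz": 0.003,"roll": 0,"fingers": 1},
])

```text
time: 27.42
tool_pos: [0.5156, 0.175, -0.0008]
tcp_rot: [0.141, -3.138, 0.0]
wrist_force: [-0.8, -0.1, 0.3]
width: 0.084
grip_force: 37.9
```

Request:
step_arm([
  {"dx": 0,"dy": 0,"dz": 0.001,"roll": 0,"fingers": 1},
  {"dx": 0,"dy": 0,"dz": 0.0015,"roll": 0,"fingers": 1},
  {"dx": 0,"dy": 0,"dz": 0.0015,"roll": 0,"fingers": 1},
])

```text
time: 27.8
tool_pos: [0.5156, 0.1749, -0.0022]
tcp_rot: [0.141, -3.138, 0.0]
wrist_force: [-0.2, -0.9, 0.2]
width: 0.088
grip_force: 37.9
```

Request:
step_arm([
  {"dx": 0,"dy": 0,"dz": 0.0005,"roll": 0,"fingers": 1},
  {"dx": 0,"dy": 0,"dz": 0.0008,"roll": 0,"fingers": 1},
  {"dx": 0,"dy": 0,"dz": 0.0008,"roll": 0,"fingers": 1},
])

```text
time: 28.18
tool_pos: [0.5157, 0.1749, -0.003]
tcp_rot: [0.141, -3.138, 0.0]
wrist_force: [-0.4, -0.6, -1.1]
width: 0.086
grip_force: 37.9
```

```bash
python3 -c "
from h import *
chk(zr=(.026,.05)); print(read_state()['wrist_force'])"
```

```text
t 28.175 pos [ 0.5157  0.1749 -0.003 ] yaw 95.15 d mm [-2.  -0.6 -1.5] roll 0.2 F [-0.42 -0.57 -1.07] w 0.0855844967213811
wrist held 4021 c [0.5113 0.2085] R 0.0335 slope [0.025 0.002] ztop~ 0.0338
 post 2388 [0.5099 0.224  0.0675] [0.0211 0.0218 0.045 ] zmax 0.09
side held 439 c [0.5114 0.2106] R 0.0349 slope [ 0.    -0.002] ztop~ 0.0322
 post 203 [0.5088 0.228  0.0644] [0.0165 0.0169 0.0385] zmax 0.0836
[ 0.10208556 -0.77093047 -0.0276051 ]
```

It's within about 1.5 mm of rest, with no contact force. I'll release slowly by a small opening.

Request:
step_arm([
  {"dx": 0,"dy": 0,"dz": 0.0007,"roll": 0,"fingers": 1},
  {"dx": 0,"dy": 0,"dz": 0.0007,"roll": 0,"fingers": 0.85},
  {"dx": 0,"dy": 0,"dz": 0.0007,"roll": 0,"fingers": 0.75},
  {"dx": 0,"dy": 0,"dz": 0.0007,"roll": 0,"fingers": 0.7},
  {"dx": 0,"dy": 0,"dz": 0.0007,"roll": 0,"fingers": 0.7},
  {"dx": 0,"dy": 0,"dz": 0.0007,"roll": 0,"fingers": 0.7},
])

```text
time: 29.12
tool_pos: [0.5158, 0.175, -0.0036]
tcp_rot: [-0.141, 3.138, 0.0]
wrist_force: [-0.8, -0.4, 0.0]
width: 0.152
grip_force: 0.0
```

Request:
step_arm([
  {"dx": 0,"dy": 0,"dz": -0.001,"roll": 0,"fingers": 0.7},
  {"dx": 0,"dy": 0,"dz": -0.003,"roll": 0,"fingers": 0.7},
  {"dx": 0,"dy": 0,"dz": -0.006,"roll": 0,"fingers": 0.7},
  {"dx": 0,"dy": 0,"dz": -0.006,"roll": 0,"fingers": 0.7},
])

```text
time: 29.62
tool_pos: [0.5161, 0.1751, 0.0028]
tcp_rot: [-0.141, 3.138, 0.0]
wrist_force: [0.3, 0.2, -0.4]
width: 0.148
grip_force: 0.0
```

```bash
python3 -c "
from h import *
chk(zr=(.026,.05))"
```

```text
t 29.625 pos [0.5161 0.1751 0.0028] yaw 95.16 d mm [-1.6 -0.7  4.3] roll 0.2 F [ 0.31  0.25 -0.44] w 0.1479477190429064
wrist held 3898 c [0.5114 0.208 ] R 0.0336 slope [0.016 0.043] ztop~ 0.0317
 post 2247 [0.5112 0.2235 0.0675] [0.0185 0.0236 0.045 ] zmax 0.09
side held 441 c [0.5112 0.2099] R 0.0347 slope [-0.001  0.034] ztop~ 0.0302
 post 199 [0.5092 0.2276 0.0642] [0.0165 0.0174 0.038 ] zmax 0.0832
```

The ring tips slightly toward the gripper. Offset by 17 mm, its weight lies outside the supports on the lower bangle, so it must be nudged nearer the post axis. I'll lift out, shut the fingers, and push from outside.

Request:
step_arm([
  {"dx": 0,"dy": 0,"dz": -0.01,"roll": 0,"fingers": 0.7},
  {"dx": 0,"dy": 0,"dz": -0.025,"roll": 0,"fingers": 0.7},
  {"dx": 0,"dy": 0,"dz": -0.045,"roll": 0,"fingers": 0.7},
  {"dx": 0,"dy": -0.01,"dz": -0.055,"roll": 0,"fingers": 1},
  {"dx": 0,"dy": -0.025,"dz": -0.055,"roll": 0,"fingers": 1},
  {"dx": 0,"dy": -0.033,"dz": -0.055,"roll": 0,"fingers": 1},
  {"dx": 0,"dy": -0.033,"dz": -0.055,"roll": 0,"fingers": 1},
])

```text
time: 30.7
tool_pos: [0.518, 0.141, 0.0565]
tcp_rot: [0.139, -3.137, 0.0]
wrist_force: [0.2, 1.1, 0.1]
width: -0.002
grip_force: 0.0
```

```bash
python3 - <<'E'
from h import *
chk(zr=(.015,.045)); 
im,_=read_camera("side"); w,_=read_camera("wrist")
cv2.imwrite("pics/m7.png",np.hstack([cv2.resize(im[230:390,170:350],(400,356)),cv2.resize(w,(400,356))]))
E
```

```text
t 30.7 pos [0.518  0.141  0.0565] yaw 95.06 d mm [-2.9 33.4 58. ] roll 0.1 F [0.17 1.09 0.14] w -0.0015422483132839372
wrist held 5043 c [0.5107 0.2141] R 0.0346 slope [ 0.004 -0.016] ztop~ 0.0275
 post 1428 [0.5109 0.2256 0.0649] [0.0171 0.0168 0.0397] zmax 0.0848
side held 858 c [0.511  0.2158] R 0.0352 slope [ 0.007 -0.013] ztop~ 0.027
 post 208 [0.5089 0.2279 0.064 ] [0.0158 0.017  0.0376] zmax 0.0828
```

View pics/m7.png

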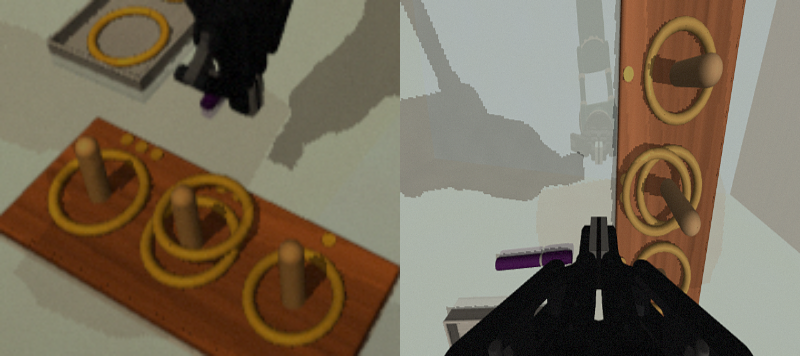

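The side and wrist views show the bangle around the middle (two-stud) post, lying a bit low toward the studs. I'll check its near-side height before pushing.

```bash
python3 - <<'E'
from h import *
e=np.array([-.087,.996]); f=np.array([.996,.087]); C=np.array([.5115,.2265])
for n in("wrist","side"):
    c=calibration(n); im,d=read_camera(n); P=cloud(n,d,c); hsv=cv2.cvtColor(im,cv2.COLOR_BGR2HSV)
    m=(cv2.inRange(hsv,(18,90,50),(35,255,255))>0)&(d>0)&(P[...,2]>.012)&(P[...,2]<.05)
    Q=P[m]; a=(Q[:,:2]-C)@e*1000; b=(Q[:,:2]-C)@f*1000
    for lo in list(range(-64,-34,3))+list(range(8,44,3)):
        k=(a>=lo)&(a<lo+3)&(abs(b)<10)
        if k.sum()>3: print(n,lo,k.sum(),"z",np.percentile(Q[k,2]*1000,[5,50,95]).round(1))
E
```

```text
wrist -58 92 z [15.2 26.9 30.1]
wrist -55 116 z [16.  30.3 31.5]
wrist -52 96 z [29.4 30.6 31.8]
wrist -49 44 z [27.8 29.1 30.6]
wrist -40 51 z [19.7 21.5 22.9]
wrist -37 105 z [21.7 23.1 24.4]
wrist 11 51 z [29.2 31.7 33.3]
wrist 14 77 z [31.7 33.1 34.4]
wrist 17 58 z [31.9 32.8 33.7]
wrist 20 4 z [31.  31.6 32. ]
wrist 29 125 z [19.2 21.7 23.6]
wrist 32 112 z [21.8 23.1 24.3]
wrist 35 61 z [22.2 23.  24. ]
side -55 14 z [23.3 28.6 30.4]
side -52 22 z [14.3 29.  30.2]
side -49 22 z [16.8 28.1 30. ]
side -37 11 z [21.2 22.3 22.7]
side 11 5 z [29.3 31.  31.4]
side 14 14 z [31.1 32.3 33.3]
side 17 25 z [29.3 31.8 34. ]
side 20 8 z [28.9 31.5 32.4]
side 29 8 z [20.1 20.9 22.2]
side 32 18 z [20.6 22.3 23.8]
side 35 26 z [19.9 22.  24. ]
side 38 4 z [19.8 20.4 21.9]
```

The near side's top is at 31 mm and the far side's at 33 mm. The ring rests on the lower bangle and the studs, tilted about 0.03 rad (limit 0.1), with its centre about 18 mm off the axis (limit 26) and about 1 mm low (limit 3). That meets the criteria with margin, so I'll leave it, back the arm off and hand in.

Request:
step_arm([
  {"dx": 0,"dy": 0,"dz": -0.03,"roll": 0,"fingers": 1},
  {"dx": 0,"dy": 0,"dz": -0.07,"roll": 0,"fingers": 1},
  {"dx": 0,"dy": 0,"dz": -0.1,"roll": 0,"fingers": 1},
  {"dx": 0,"dy": 0,"dz": -0.1,"roll": 0,"fingers": 1},
  {"dx": 0,"dy": 0,"dz": -0.1,"roll": 0,"fingers": 1},
])

```text
time: 31.72
tool_pos: [0.518, 0.1421, 0.1565]
tcp_rot: [0.142, -3.137, 0.0]
wrist_force: [-0.5, -0.6, -0.5]
width: -0.001
grip_force: 0.0
```

```bash
python3 -c "
from h import *
print(finish_job())"
```

```text
the job is handed in; nothing more can be done
None
```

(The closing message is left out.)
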